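# Clear the glue-up board and clamp a laminated blank

### The job

Wipe every wood chip off the white glue-up board with the blue-handled scraper block, over the board's open end into the grey chip tray, without touching the chips with the fingers, and stand the scraper back upright on its black rubber mat. When the board is clear, lay the striped blank on it, snug along the dark fence and wholly on the board, and then take the three spring clamps from the rack and clip them from above over fence and blank together, well spaced along the blank, so that each grips both by its own spring. Leave the glue bottle, tape, mallet and mug where they are.

Things in the scene. Friction and masses are not known exactly. Their poses are not given: they have to be found in the camera images.
- board: Fixed glue-up board, white melamine plywood on battens, 210 (x) by 340 (y) mm, top 50 mm above the table. Origin: centre of its underside, on the table; z up. The dark fence runs along the top of the whole far (+x) edge. A low lip, 10 mm wide and high, runs along the near edge (x = -105 to -95 mm). The ends at y = -170 (tray side) and +170 mm are open. Position and yaw vary
- fence_mid (a point): Middle of the fence's working face at the height of the board's top (board frame 91, 0, 50 mm). The fence is a dark hardwood strip along y, 14 mm thick and 18 mm high over the board; its back (board x = +105 mm) is flush with the board's edge and free behind
- tray: Fixed grey sheet-metal chip tray, 240 (x) by 110 (y) by 40 mm high, walls 4 mm, open on top, close against the board's -y end with the same yaw; its rim is 10 mm lower than the board's top. Origin: centre of its underside
- scraper: Loose scraper block standing upright on the mat: steel-shod wooden foot 36 thick (x) by 110 wide (y) by 26 mm high, above it an upright blue grip 24 thick (x) by 84 wide (y), from 26 to 78 mm. 0.2 to 0.3 kg. Origin: centre of the underside; z up, y along the wide edge. Grip it across the 24 mm at mid-width. Pushed along its x it sweeps a lane 110 mm wide
- mat: Fixed black rubber mat, 80 (x) by 140 (y) by 4 mm, where the scraper stands. Origin: centre of its underside; the scraper's wide edge lies along the mat's y
- blank: Loose striped laminated spindle blank, square bar 36 by 180 (y) by 36 mm, about 0.13 to 0.21 kg, lying on the table. Origin: its centre; y along its length. Against the fence its centre is at board x = +73, z = +68 mm
- rack: Fixed clamp rack: an upright softwood bar 38 thick (x) by 220 long (y), its top 70 mm above the table, on a foot 100 by 220 by 15 mm. Origin: centre of its underside. The clamps straddle the bar
- clampA: Loose steel spring clamp, 0.12 kg, 24 mm wide, jaws down astride the rack's bar. Origin: on the pivot axis (its y), mid-width; z up to the handles, x across the jaws; the frame turns with its -x arm, upright in the rack. Pads: round bars of 5 mm radius along y, 60 mm below the pivot. Clipped over fence and blank (50 mm thick) the pivot should be about 70 mm over the board's top
- clampB: Loose steel spring clamp, 0.12 kg, 24 mm wide, jaws down astride the rack's bar. Origin: on the pivot axis (its y), mid-width; z up to the handles, x across the jaws; the frame turns with its -x arm, upright in the rack. Pads: round bars of 5 mm radius along y, 60 mm below the pivot. Clipped over fence and blank (50 mm thick) the pivot should be about 70 mm over the board's top
- clampC: Loose steel spring clamp, 0.12 kg, 24 mm wide, jaws down astride the rack's bar. Origin: on the pivot axis (its y), mid-width; z up to the handles, x across the jaws; the frame turns with its -x arm, upright in the rack. Pads: round bars of 5 mm radius along y, 60 mm below the pivot. Clipped over fence and blank (50 mm thick) the pivot should be about 70 mm over the board's top
- clampA_jaw (a joint): Opening of clampA, rad: 0 on the rack's 38 mm bar, about 0.2 on fence and blank, 0.47 with the pads 66 mm apart, stop at 0.52; negative: shut on less (stop -0.35); the spring shuts it. Handles, a V above the pivot up to 75 mm: at 0 their outsides are 64 mm apart at the top, 48 at 40 mm up; squeezed (13 N at 50 mm up) they open the jaws: about 30 mm apart at 0.47
- clampB_jaw (a joint): Opening of clampB, rad: 0 on the rack's 38 mm bar, about 0.2 on fence and blank, 0.47 with the pads 66 mm apart, stop at 0.52; negative: shut on less (stop -0.35); the spring shuts it. Handles, a V above the pivot up to 75 mm: at 0 their outsides are 64 mm apart at the top, 48 at 40 mm up; squeezed (13 N at 50 mm up) they open the jaws: about 30 mm apart at 0.47
- clampC_jaw (a joint): Opening of clampC, rad: 0 on the rack's 38 mm bar, about 0.2 on fence and blank, 0.47 with the pads 66 mm apart, stop at 0.52; negative: shut on less (stop -0.35); the spring shuts it. Handles, a V above the pivot up to 75 mm: at 0 their outsides are 64 mm apart at the top, 48 at 40 mm up; squeezed (13 N at 50 mm up) they open the jaws: about 30 mm apart at 0.47
- chip0: Reddish wood chip 46 by 22 by 16 mm. Loose, lying on the board. Origin: centre of its underside as it lay at the start. May be absent
- chip1: Round mid-brown turned stub 32 mm across, 14 mm high. Loose, lying on the board. Origin: centre of its underside as it lay at the start. May be absent
- chip2: Pale wood chip 44 by 24 by 18 mm. Loose, lying on the board. Origin: centre of its underside as it lay at the start. May be absent
- chip3: Dark wood chip 38 by 30 by 13 mm. Loose, lying on the board. Origin: centre of its underside as it lay at the start. May be absent
- chip4: Purplish wood chip 50 by 20 by 16 mm. Loose, lying on the board. Origin: centre of its underside as it lay at the start. May be absent
- chip5: Round reddish turned stub 36 mm across, 12 mm high. Loose, lying on the board. Origin: centre of its underside as it lay at the start. May be absent
- chip6: Mid-brown wood chip 42 by 26 by 15 mm. Loose, lying on the board. Origin: centre of its underside as it lay at the start. May be absent
- glue: Bystander: white glue bottle, 60 mm across, 170 mm high, between robot and board on the left. Origin: centre of its underside
- tape: Bystander: blue roll of tape lying flat beyond the board on the left, 100 mm across, 25 mm high. Origin: centre of its underside
- mallet: Bystander: wooden-handled hammer lying behind the board, along y. Origin: underside, at its middle
- mug: Bystander: blue mug, 80 mm across, 90 mm high, near the robot on the right. Origin: centre of its underside
Not all that is in view belongs to the job. Leave any green or red look-alike of the scraper alone.

How it is judged:
By the outcome, as a careful person would: the job done as asked, in the order asked, and still so for the second after the job is handed in, with the robot touching nothing.
Of chip0, chip1, chip2, chip3, chip4, chip5, chip6 only 4 to 7 are there at a start; the rules pass over those that are not, and their reading is None.
At some moment in a run one of chip0, chip1, chip2, chip3, chip4, chip5, chip6, blank may be knocked a few centimetres aside while the robot is not near it.
It also fails if it takes over 208 s, if anything falls off the work surface, if the arm or the gripper's body presses on something with over 40 N, if the wrist force passes 120 N, or if a joint passes its speed limit or range.

### The arm

A 7-joint arm with a two-finger parallel gripper is mounted at the origin on the work surface. World frame = base frame: x ahead of the robot, y to its left, z up, the work surface at z = 0. Lengths are in m, angles in rad, forces in N, time in s.
With the tool pointing down it reaches from about 0.4 to 0.85 m from the base axis. Payload 4.5 kg.
Tool frame: the origin (TCP) lies at the centre of the arm's flange, where the gripper is bolted on; the fingertips stand 166 mm ahead of it and the grasp point (between the pads) lies 147 mm ahead of it (r.grip_depth is the distance from the TCP to the grasp point, in m); z points along the fingers, y is the line along which they close (so a half turn about z gives the same grasp; the last joint's range is limited). The gripper opens to 88 mm and grips with 3 to 60 N. Pads are 18 mm wide; open, the fingers measure 123 mm over their backs; the gripper's body (75 mm by 187 mm) begins 45 mm behind the grasp point.
Start: joints at [-1.245, 0.689, -0.195, 1.565, 0.157, 0.902, -0.215], TCP at [0.18, 0.599, 0.405] pointing down, gripper open.
Joint ranges: [-3.01, 3.01], [-0.46, 2.08], [-1.47, 1.51], [0.13, 2.56], [-1, 4.14], [0.04, 2.09], [-2.66, 2.66]. Speed limits (rad/s): [2.57, 2.57, 3.14, 3.14, 3.14, 3.14, 3.14].

### API

Orientations are given as a unit quaternion [x, y, z, w].
In Python, from plant import status, cams, r, finder gives the robot as it stands.
- The arm moves only by the tool play_rows, never from a script. Its argument "rows" is a list of rows, each a list of 7 numbers: the opening in per cent of the stroke, from 0 (shut) to 100 (fully open), then the shift along the tool's x, y, z in m, then the turn, a rotation vector about the tool's x, y, z in degrees. A call has 1 to 8 rows; each row shifts and turns the commanded pose from where the row before left it, along the tool's axes as they then stand; what a row does not reach is not made up. A row lasts 1/8 s, in which the tool goes at most 62.5 mm and 10.7 degrees, less where a joint would pass 70% of its speed; a pose out of reach is approached as far as the arm can. A call with a gripper value outside its range is refused whole. The fingers move at their own pace and stop on an object; "grip_force" is the grip in N (left out, the last holds). Time passes only in rows, so rows that do not move let the fingers close. It gives the time, the measured TCP pose, the force, the opening and the grip force at its end, in the units of the state.
- status.get_state(): the state, without advancing time (a new reading comes with each control period).
- cams.snapshot(name): name is "side" or "top" or "wrist"; returns the picture (384x512x3 uint8, red, green, blue); there is no depth.
- cams.camera_params(name): a dict with "vfov" (degrees; the focal length in pixels is half the picture's height over the tangent of half this angle, whatever the lens; pixels are square), "cx", "cy" (the principal point, pixels), "distortion" ([k1, k2, p1, p2, k3] as OpenCV has them; the pictures are not rectified), "R" (3x3) and "t" (3): a world point X has camera coordinates R X + t; the wrist camera has in their place "tool_from_camera" (4x4, takes a point from camera to tool coordinates, whose origin is the TCP and whose axes are the flange's). Camera axes: x right, y down, z forward; pixel columns grow to the right and rows downward; lengths in m; the calibration is good to about 2 mm. A picture is of the moment at which its call begins: read the wrist's pose just before it. camera_params takes no time and is no camera call.
- r.finish_job(): hands the job in; it is judged then, once.
Trained networks look in the newest picture that a camera, given by its name, has taken for a name from the list of things; names that differ only in an ending like _2 or _b are one class to them, and where a whole thing is asked for, a point or a joint stands for the part that bears it (a point fixed in the world has none). Each returns a list of dicts, best first, with "score" (0 to 1); they miss things now and then, are a little off and sometimes report something else, mostly with a low value. They report only what shows in the picture. A call takes as long as a camera call. They do not tell look-alikes from the thing itself.
- finder.spot_in(camera, label): "at" ([x, y, z] in m, in the coordinates of the camera as it stood for that picture, good to about 4 mm: the middle of the surface that is visible of it).
- finder.regions_of(camera, label): "mask" (384x512 bool, what is visible of it).
The state is a dict: "clock": time; "q": joint angles; "qd": joint speeds; "joint_torque": joint torques, N m; "tool_pos": TCP position; "eef_rot": TCP orientation; "contact_force": force on the tool from outside, world axes, zero at the start; "moment": the same for the moment, N m; "opening": opening from 0.0 (shut) to 1.0 (fully open); "finger_force": force on a finger pad.
Only numpy, scipy, OpenCV 4.12 (cv2) and the standard library are available. Lean on these libraries where they do the work, as an engineer would, in place of code of your own. Each camera call takes 0.05 s, during which the arm holds its last target. There are 200 camera calls.

## Working session

There is one attempt and no reset: what is moved stays moved. The work goes in short steps, Python scripts to look and compute and a tool call to move; the robot and the scene stay as the last step left them, time stands still between calls to the robot, and variables do not carry over. Pictures are saved under pics/ and viewed, at most 14 in all, crops included, and the job is handed in when it is done.

Besides the shell and the picture viewer there is one more tool, called by a JSON object that holds its "method" and its "body", one argument or row to a line. play_rows: Moves the arm, as the interface text tells. Its arguments: {"type":"object","properties":{"rows":{"type":"array","items":{"type":"array","items":{"type":"number"}}},"grip_force":{"type":"number"}},"required":["rows"]}

```bash
ls; mkdir -p pics; python3 - <<'E'
from plant import status,cams,r,finder
import cv2,numpy as np
print(status.get_state())
for n in ['top','side']:
    im=cams.snapshot(n); cv2.imwrite(f'pics/{n}0.png',cv2.resize(im[:,:,::-1],(800,600)))
    p=cams.camera_params(n); print(n,p)
print(cams.camera_params('wrist'),r.grip_depth)
E
```

```text
pics
{'clock': 0.0, 'q': array([-1.24524733,  0.69000437, -0.19453546,  1.56635317,  0.15732176,
        0.90248616, -0.21510995]), 'qd': array([-0.00119387, -0.00073712, -0.00055596, -0.00137587,  0.00017076,
        0.00078311,  0.00054919]), 'joint_torque': array([-3.63995769e-04, -5.27567232e+01, -1.26733795e+00, -1.53427809e+01,
       -5.27012267e-02,  6.58575082e-03,  1.73578628e-04]), 'tool_pos': array([0.17969221, 0.59826723, 0.40389513]), 'eef_rot': array([ 1.45305366e-01,  9.89386421e-01, -9.25188122e-04, -6.78696958e-05]), 'contact_force': array([ 0.18142841,  0.5200473 , -0.09935683]), 'moment': array([-0.03282473, -0.0342953 , -0.05364165]), 'finger_force': 0.0, 'opening': 1.0005352081399486}
top {'vfov': 50.06834381282209, 'cx': 257.1645502575411, 'cy': 193.51189168342265, 'distortion': array([-0.06325974,  0.        ,  0.        ,  0.        ,  0.        ]), 'R': array([[ 0.02600778, -0.99965293, -0.00419755],
       [-0.9971834 , -0.02564758, -0.0704803 ],
       [ 0.07034818,  0.00601876, -0.99750434]]), 't': array([-0.04836   ,  0.52968725,  1.5206738 ])}
side {'vf
[... 196 characters left out ...]
608476,  0.01953073],
       [-0.19516882,  0.68287124, -0.7039858 ],
       [ 0.16694307, -0.68418379, -0.70994546]]), 't': array([0.49824325, 0.19872   , 1.03769128])}
{'vfov': 70.82231928284273, 'cx': 256.3948343914491, 'cy': 192.44253964264146, 'distortion': array([0.01451666, 0.        , 0.        , 0.        , 0.        ]), 'tool_from_camera': array([[-4.88101298e-04, -9.47397812e-01, -3.20058038e-01,
         8.26444173e-02],
       [ 9.99999418e-01, -1.54364057e-04, -1.06810892e-03,
        -2.14289656e-04],
       [ 9.62518594e-04, -3.20058373e-01,  9.47397336e-01,
         2.01541898e-02],
       [ 0.00000000e+00,  0.00000000e+00,  0.00000000e+00,
         1.00000000e+00]])} 0.1473
```

View pics/top0.png

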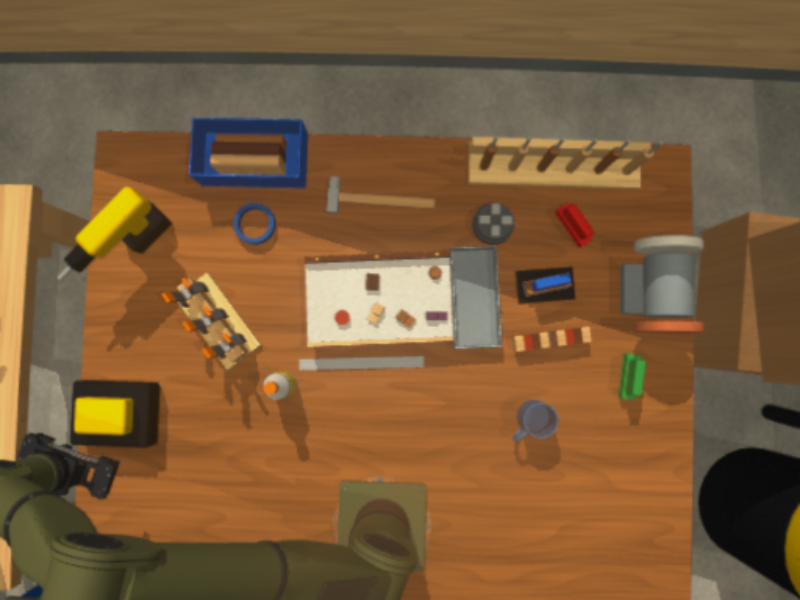

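View pics/side0.png

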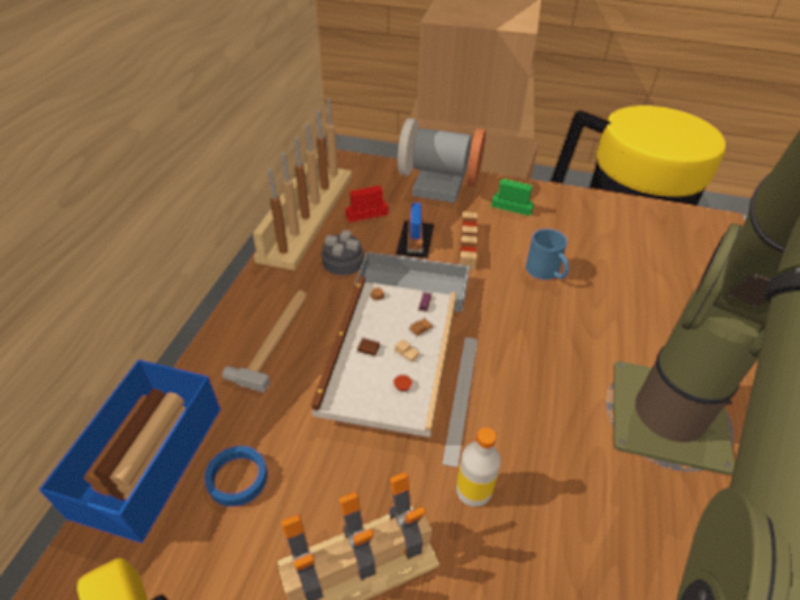

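The pictures (800x600 scale) show these things:

- **Top view:** board around (380,300) with 6 chips, tray (475,298), and rack with three clamps (212,325).
- **Scraper candidates:** blue one on the black mat (547,284), red one (575,224), green one (632,376). The blue one on the mat fits the description.
- **Blank candidates:** the striped bar (553,340) fits. The grey strip (362,364) and the bars in the blue box do not.

Next I'll fit poses from the masks.

```bash
cat > h.py <<'E'
from plant import status,cams,r,finder
import cv2,numpy as np
from scipy.optimize import minimize
from scipy.spatial.transform import Rotation as Ro
def cam(n,st=None):
    p=cams.camera_params(n); f=192/np.tan(np.radians(p['vfov']/2))
    K=np.array([[f,0,p['cx']],[0,f,p['cy']],[0,0,1]]); d=np.array(p['distortion'])
    if 'R' in p: return K,d,np.array(p['R']),np.array(p['t'])
    st=st or status.get_state()
    T=np.eye(4);T[:3,:3]=Ro.from_quat(st['eef_rot']).as_matrix();T[:3,3]=st['tool_pos']
    W=np.linalg.inv(T@p['tool_from_camera']); return K,d,W[:3,:3],W[:3,3]
def proj(c,X):
    K,d,R,t=c; return cv2.projectPoints(np.float64(X).reshape(-1,1,3),cv2.Rodrigues(R)[0],t,K,d)[0].reshape(-1,2)
def unproj(c,uv,z):
    K,d,R,t=c; n=cv2.undistortPoints(np.float64(uv).reshape(-1,1,2),K,d).reshape(-1,2)
    D=np.c_[n,np.ones(len(n))]@R; o=-R.T@t; return o+D*((z-o[2])/D[:,2])[:,None]
def world(c,a): return c[2].T@(np.array(a)-c[3])
def box(x0,x1,y0,y1,z0,z1): return np.array([[x,y,z] for x in(x0,x1) for y in(y0,y1) for z in(z0,z1)])/1000
def cb(x,y,z0,z1): return box(-x/2,x/2,-y/2,y/2,z0,z1)
M={'board':[cb(210,340,0,50),box(91,105,-170,170,50,68)],'tray':[cb(240,110,0,40)],'mat':[cb(80,140,0,4)],
 'scraper':[cb(36,110,0,26),cb(24,84,26,78)],'blank':[cb(36,180,-18,18)],'rack':[cb(100,220,0,15),cb(38,220,0,70)]}
def sil(c,boxes,pose,s=4):
    x,y,z,w=pose; m=np.zeros((384*s,512*s),np.uint8); Rz=Ro.from_euler('z',w).as_matrix()
    for b in boxes:
        h=cv2.convexHull(np.float32(proj(c,b@Rz.T+[x,y,z])*s+s/2-.5)); cv2.fillConvexPoly(m,np.int32(np.round(h)),1)
    return cv2.resize(m.astype(np.float32),(512,384),interpolation=cv2.INTER_AREA)
def fit(label,obs,p0,z):
    """obs: list of (cam,mask); p0=x,y,yaw"""
    f=lambda p:sum(np.abs(sil(c,M[label],(p[0],p[1],z,p[2]/5))-m).sum()/m.sum() for c,m in obs)
    best=None
    for dw in(0,):
        q=np.array([p0[0],p0[1],p0[2]*5]); S=np.vstack([q,q+[.02,0,0],q+[0,.02,0],q+[0,0,.5]])
        o=minimize(f,q,method='Nelder-Mead',options=dict(initial_simplex=S,maxiter=150,xatol=1e-4,fatol=1e-4))
    return o.x[0],o.x[1],o.x[2]/5,o.fun
E
python3 - <<'E'
from h import *
cs={n:cam(n) for n in('top','side')}
for n in cs: cams.snapshot(n)
out={}
for l in ['board','tray','mat','scraper','blank','rack','chip0','chip1','chip2','chip3','chip4','chip5','chip6','clampA']:
    for n in cs:
        rs=finder.spot_in(n,l) if n=='top' or l in('clampA',) else []
        if rs: print(l,n,[(round(q['score'],2),np.round(world(cs[n],q['at']),3).tolist()) for q in rs[:4]])
for l in ['board','tray','mat','scraper','blank','rack']:
    for n in cs:
        rs=finder.regions_of(n,l)
        out[l+'_'+n]=np.array([q['mask'] for q in rs[:4]]); print(l,n,[(round(q['score'],2),int(q['mask'].sum()),np.round(np.argwhere(q['mask']).mean(0)[::-1])) for q in rs[:4]])
np.savez('m0.npz',**out)
E
```

```text
board top [(0.79, [0.545, 0.021, 0.046]), (0.24, [0.501, 0.024, 0.06])]
tray top [(0.74, [0.554, -0.211, 0.006])]
mat top [(0.85, [0.576, -0.378, 0.001])]
scraper top [(0.62, [0.543, 0.021, 0.049]), (0.6, [0.725, -0.441, 0.049]), (0.55, [0.581, -0.364, 0.075])]
blank top [(0.93, [0.444, -0.394, 0.035])]
rack top [(0.73, [0.472, 0.391, 0.013])]
chip0 top [(0.62, [0.572, 0.038, 0.063]), (0.54, [0.491, -0.042, 0.06]), (0.52, [0.6, -0.113, 0.061]), (0.52, [0.501, -0.111, 0.06])]
chip1 top [(0.62, [0.572, 0.038, 0.063]), (0.54, [0.491, -0.042, 0.06]), (0.52, [0.6, -0.113, 0.061]), (0.52, [0.501, -0.111, 0.06])]
chip2 top [(0.62, [0.572, 0.038, 0.063]), (0.54, [0.491, -0.042, 0.06]), (0.52, [0.6, -0.113, 0.061]), (0.52, [0.501, -0.111, 0.06])]
chip3 top [(0.62, [0.572, 0.038, 0.063]), (0.54, [0.491, -0.042, 0.06]), (0.52, [0.6, -0.113, 0.061]), (0.52, [0.501, -0.111, 0.06])]
chip4 top [(0.62, [0.572, 0.038, 0.063]), (0.54, [0.491, -0.042, 0.06]), (0.52, [0.6, -0.113, 0.061]), (0.52, [0.501, -0.111, 0.06])]
chip5 top [(0.62, [0.572, 0.038, 0.063]), (0.54, [0.491, -0.042, 0.06]), (0.52, [0.6
[... 588 characters left out ...]
0.57, 320, array([224., 329.])), (0.24, 319, array([300., 154.]))]
mat top [(0.73, 496, array([348., 182.]))]
mat side [(0.72, 294, array([265., 154.])), (0.65, 276, array([189., 343.]))]
scraper top [(0.81, 278, array([349., 181.])), (0.8, 393, array([368., 143.])), (0.55, 405, array([404., 241.]))]
scraper side [(0.92, 409, array([328., 127.])), (0.78, 229, array([265., 146.])), (0.69, 464, array([234., 130.]))]
blank top [(0.96, 509, array([353., 217.])), (0.38, 262, array([119., 187.]))]
blank side [(0.72, 337, array([300., 153.])), (0.28, 283, array([265., 154.]))]
rack top [(0.68, 543, array([342., 269.])), (0.59, 997, array([142., 206.]))]
rack side [(0.73, 2739, array([232., 360.]))]
```

```bash
python3 - <<'E'
from h import *
D=np.load('m0.npz'); cs={n:cam(n) for n in('top','side')}
pick={'board':(0,0),'tray':(1,0),'mat':(0,0),'scraper':(0,1),'blank':(0,0),'rack':(1,0)}
p0={'board':(.545,.02,0),'tray':(.554,-.21,0),'mat':(.58,-.37,1.55),'scraper':(.58,-.37,1.6),'blank':(.444,-.394,1.6),'rack':(.47,.39,-.5)}
p0['mat']=(.58,-.375,.08);p0['scraper']=(.58,-.37,.1);p0['blank']=(.444,-.394,.08);p0['rack']=(.49,.4,.6)
def hull(m):
    h=cv2.convexHull(np.argwhere(m)[:,::-1].astype(np.int32)); o=np.zeros(m.shape,np.uint8); return cv2.fillConvexPoly(o,h,1)
for l in pick:
    obs={n:(cs[n],(hull(D[l+'_'+n][i]) if l in('board','tray','mat') else D[l+'_'+n][i]).astype(np.float32)) for n,i in zip(cs,pick[l])}
    z=.018 if l=='blank' else (.004 if l=='scraper' else 0)
    if l=='rack': obs={n:(c,hull(m>0).astype(np.float32)) for n,(c,m) in obs.items() if n=='top'}
    for w in ((0,1.57,.8) if l in('rack','scraper','blank','mat') else (0,)):
        a=fit(l,list(obs.values()),(p0[l][0],p0[l][1],p0[l][2] if l in('board','tray') else p0[l][2]+(w if w!=.8 else -.8)),z); print(l,w,np.round(a,4))
E
python3 - <<'E'
import cv2,numpy as np
im=cv2.imread('pics/top0.png')
a=cv2.resize(im[230:380,490:690],(800,600),interpolation=cv2.INTER_CUBIC)
cv2.imwrite('pics/crop1.png',a)
E
```

```text
board 0 [0.5378 0.014  0.0625 0.1144]
tray 0 [ 0.5493 -0.2119  0.078   0.3145]
mat 0 [ 0.5854 -0.3812  0.0935  0.1469]
mat 1.57 [ 0.5854 -0.3812  3.2345  0.1468]
mat 0.8 [ 0.5852 -0.3814  0.0911  0.1515]
scraper 0 [ 0.5867 -0.3804  0.2176  0.3953]
scraper 1.57 [ 0.5876 -0.3696  1.7415  3.396 ]
scraper 0.8 [ 0.586  -0.3809  0.2503  0.3933]
blank 0 [ 0.4534 -0.3953  0.1571  0.2473]
blank 1.57 [ 0.4538 -0.3955  0.1485  0.25  ]
blank 0.8 [ 0.4538 -0.3952  0.1601  0.246 ]
rack 0 [0.4757 0.4125 2.2442 0.0623]
rack 1.57 [0.4757 0.4123 2.2375 0.0615]
rack 0.8 [ 0.4755  0.4115 -0.9035  0.0607]
```

View pics/crop1.png

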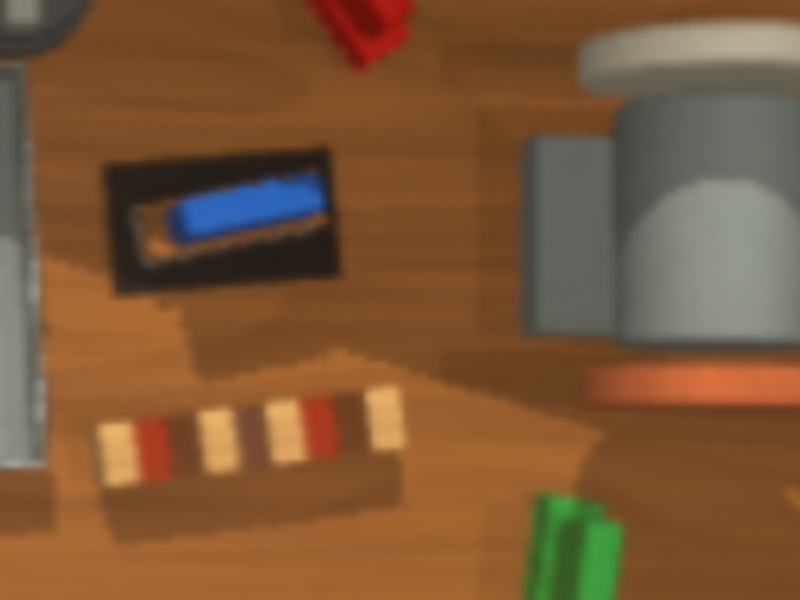

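The crop confirms it: blue scraper on the black mat at (250,205) and striped blank at (250,437). The red one (360,30) and the green one (570,550) are look-alikes. Now I'll write the planning helper and compute the approach.

```bash
cat >> h.py <<'E'
def plan(pos,ydeg,st=None):
    """tool down, tool y at world angle ydeg. prints turn (about tool xyz, deg) to do first, then shift in the turned frame"""
    st=st or status.get_state(); R=Ro.from_quat(st['eef_rot']).as_matrix(); a=np.radians(ydeg)
    y=np.array([np.cos(a),np.sin(a),0]); z=np.array([0,0,-1.]); T=np.c_[np.cross(y,z),y,z]
    rv=np.degrees(Ro.from_matrix(R.T@T).as_rotvec()); s=T.T@(np.array(pos)-st['tool_pos'])
    print('turn',np.round(rv,1),'shift mm',np.round(s*1000,1)); return rv,s
def B(x,y,z,b=None):
    "board mm -> world m"
    b=b or BOARD; c,s=np.cos(b[2]),np.sin(b[2]); return np.array([b[0]+(c*x-s*y)/1000,b[1]+(s*x+c*y)/1000,z/1000])
BOARD=(.5378,.014,.0625)
E
python3 -c "
from h import *
plan((.586,-.36,.40),11)"
```

```text
turn [ 0.  -0.  62.3] shift mm [-1018.5   215.9     4.7]
```

{"method": "play_rows", "body": {
  "rows": [
    [100,0,0,0,0,0,10.4],
    [100,0,0,0,0,0,10.4],
    [100,0,0,0,0,0,10.4],
    [100,0,0,0,0,0,10.4],
    [100,0,0,0,0,0,10.4],
    [100,0,0,0,0,0,10.3]
  ]
}}

```text
clock: 2.3
tool_pos: [0.1797, 0.5986, 0.4048]
eef_rot: [0.638, 0.77, 0.0, -0.0]
contact_force: [-1.1, 0.2, -0.5]
opening: 0.998
finger_force: 0.0
```

{"method": "play_rows", "body": {
  "rows": [
    [100,-0.05,0.0105,0,0,0,0],
    [100,-0.05,0.0105,0,0,0,0],
    [100,-0.05,0.0105,0,0,0,0],
    [100,-0.05,0.0105,0,0,0,0],
    [100,-0.05,0.0105,0,0,0,0],
    [100,-0.05,0.0105,0,0,0,0],
    [100,-0.05,0.0105,0,0,0,0],
    [100,-0.05,0.0105,0,0,0,0]
  ]
}}

```text
clock: 3.3
tool_pos: [0.339, 0.2206, 0.405]
eef_rot: [0.636, 0.772, 0.001, 0.0]
contact_force: [0.2, 0.0, 0.4]
opening: 1.001
finger_force: 0.0
```

{"method": "play_rows", "body": {
  "rows": [
    [100,-0.05,0.0105,0,0,0,0],
    [100,-0.05,0.0105,0,0,0,0],
    [100,-0.05,0.0105,0,0,0,0],
    [100,-0.05,0.0105,0,0,0,0],
    [100,-0.05,0.0105,0,0,0,0],
    [100,-0.05,0.0105,0,0,0,0],
    [100,-0.05,0.0105,0,0,0,0],
    [100,-0.05,0.0105,0,0,0,0]
  ]
}}

```text
clock: 4.3
tool_pos: [0.4977, -0.1563, 0.4049]
eef_rot: [0.636, 0.772, 0.0, 0.0]
contact_force: [0.3, 1.0, 0.7]
opening: 0.999
finger_force: 0.0
```

{"method": "play_rows", "body": {
  "rows": [
    [100,-0.05,0.0105,0,0,0,0],
    [100,-0.05,0.0105,0,0,0,0],
    [100,-0.05,0.0105,0,0,0,0],
    [100,-0.05,0.0105,0,0,0,0],
    [100,-0.02,0.005,0,0,0,0],
    [100,0,0,0,0,0,0]
  ]
}}

```text
clock: 5.05
tool_pos: [0.5849, -0.3633, 0.4041]
eef_rot: [0.637, 0.771, -0.0, 0.0]
contact_force: [-0.4, -0.3, 1.2]
opening: 0.999
finger_force: 0.0
```

```bash
python3 - <<'E'
from h import *
c=cam('wrist'); im=cams.snapshot('wrist'); cv2.imwrite('pics/w1.png',im[:,:,::-1])
q=finder.regions_of('wrist','scraper')
for m in q[:3]:
    a=np.argwhere(m['mask']); print(round(m['score'],2),len(a),a.mean(0)[::-1])
hsv=cv2.cvtColor(im,cv2.COLOR_RGB2HSV)
blue=cv2.inRange(hsv,(100,120,60),(130,255,255)); n,l,s,ce=cv2.connectedComponentsWithStats(blue); i=1+s[1:,4].argmax(); print('blue',s[i],ce[i])
print('blue rect',cv2.minAreaRect(np.argwhere(l==i)[:,::-1].astype(np.float32)))
print(fit('scraper',[(c,q[0]['mask'].astype(np.float32))],(.586,-.38,.2),.004))
q=finder.regions_of('wrist','blank')
for m in q[:2]:
    a=np.argwhere(m['mask']); print(round(m['score'],2),len(a),a.mean(0)[::-1])
if q: print(fit('blank',[(c,q[0]['mask'].astype(np.float32))],(.454,-.395,.15),.018))
E
```

```text
0.91 704 [ 95.13778409 264.11221591]
0.66 2051 [254.99609946 179.93271575]
0.64 2000 [346.943 235.635]
blue [ 244  152   22   71 1304] [254.72622699 186.91180982]
blue rect ((254.6770477294922, 187.04115295410156), (70.56185913085938, 19.225984573364258), 87.1375961303711)
(np.float64(0.8292921810699618), np.float64(-0.8751440329218123), np.float64(0.41069958847736715), np.float64(1.0))
```

View pics/w1.png

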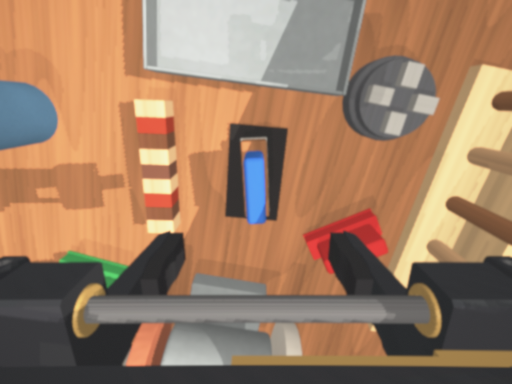

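Wrist view: the blue scraper is at (255,190) on the mat and the blank is at (156,168). The red look-alike (346,237) and the green one (90,265) stay out. Refining the scraper pose.

```bash
python3 - <<'E'
from h import *
c=cam('wrist'); im=cv2.imread('pics/w1.png')[:,:,::-1].copy()
q=finder.regions_of('wrist','scraper')
m=[k['mask'] for k in q if abs(np.argwhere(k['mask']).mean(0)-[180,255]).max()<15][0]
print('scr',fit('scraper',[(c,m.astype(np.float32))],(.586,-.38,.2),.004))
hsv=cv2.cvtColor(im,cv2.COLOR_RGB2HSV)
blue=(cv2.inRange(hsv,(100,120,60),(130,255,255))[140:240,220:290]>0); a=np.argwhere(blue)+[140,220]
P=unproj(c,a[:,::-1],.082); 
for lo,hi in((150,160),(160,170),(185,195),(200,212)):
    k=(a[:,0]>=lo)&(a[:,0]<hi); print(P[k].mean(0),np.ptp(a[k,1]))
print('mat',[fit('mat',[(c,cv2.fillConvexPoly(np.zeros((384,512),np.uint8),np.array([[231,124],[287,128],[276,219],[226,216]]),1).astype(np.float32))],(.586,-.38,.1),0)])
E
```

```text
scr (np.float64(0.5881759816182189), np.float64(-0.3798309468503515), np.float64(0.2358426203022992), np.float64(0.11241467297077179))
[ 0.57813688 -0.33630299  0.082     ] 17
[ 0.5797489  -0.34626366  0.082     ] 19
[ 0.58697361 -0.37546014  0.082     ] 18
[ 0.59140697 -0.39520493  0.082     ] 17
mat [(np.float64(0.5868702378534532), np.float64(-0.3785263585968704), np.float64(0.11438624766173393), np.float64(0.03482586890459061))]
```

```bash
python3 -c "
from h import *
plan((.588,-.380,.202),13.5)"
```

```text
turn [ 0.  -0.1 -2.4] shift mm [-20.   -2.  202.8]
```

{"method": "play_rows", "body": {
  "rows": [
    [100,0,0,0,0,0,-2.4],
    [100,-0.01,-0.001,0,0,0,0],
    [100,-0.01,-0.001,0.04,0,0,0],
    [100,0,0,0.05,0,0,0],
    [100,0,0,0.05,0,0,0],
    [100,0,0,0.04,0,0,0],
    [100,0,0,0.022,0,0,0],
    [100,0,0,0,0,0,0]
  ]
}}

```text
clock: 6.25
tool_pos: [0.5874, -0.3817, 0.2014]
eef_rot: [0.62, 0.785, -0.0, -0.001]
contact_force: [0.1, -0.8, 0.9]
opening: 1.004
finger_force: 0.0
```

{"method": "play_rows", "body": {
  "rows": [
    [15,0,0,0,0,0,0],
    [15,0,0,0,0,0,0],
    [15,0,0,0,0,0,0],
    [15,0,0,0,0,0,0],
    [15,0,0,0,0,0,0],
    [15,0,0,0,0,0,0]
  ],
  "grip_force": 45
}}

```text
clock: 7.0
tool_pos: [0.5878, -0.3816, 0.2026]
eef_rot: [0.62, 0.785, 0.0, -0.0]
contact_force: [0.4, 0.2, 0.5]
opening: 0.344
finger_force: 0.0
```

{"method": "play_rows", "body": {
  "rows": [
    [15,0,0,0,0,0,0],
    [15,0,0,0,0,0,0],
    [15,0,0,-0.02,0,0,0],
    [15,0,0,-0.05,0,0,0],
    [15,0,0,-0.05,0,0,0],
    [15,0,0,-0.03,0,0,0],
    [15,0,0,0,0,0,0]
  ]
}}

```text
clock: 7.88
tool_pos: [0.5887, -0.3821, 0.3566]
eef_rot: [0.62, 0.785, 0.001, 0.004]
contact_force: [0.5, 0.3, -2.7]
opening: 0.271
finger_force: 45.0
```

```bash
python3 - <<'E'
from h import *
c=cam('top'); px=np.array([[342,318],[372,282],[376,313],[405,319],[436,316],[435,272]])/1.5625
P=unproj(c,px,.06); b=BOARD; d=P[:,:2]-b[:2]; co,s=np.cos(b[2]),np.sin(b[2])
print(np.round(np.c_[co*d[:,0]+s*d[:,1],-s*d[:,0]+co*d[:,1]]*1000))
print(status.get_state()['opening'],status.get_state()['finger_force'])
for y in(152,-215):
  for x in(-38,34): print(x,y,B(x,y,0)); 
plan([*B(-37,152,0)[:2],.3526],93.6)
E
```

```text
[[ -44.   92.]
 [  37.   20.]
 [ -36.   13.]
 [ -52.  -54.]
 [ -48. -127.]
 [  55. -128.]]
0.27059564132712505 44.99916753731668
-38 152 [0.49038038 0.16332977 0.        ]
34 152 [0.5622398  0.16782684 0.        ]
-38 -215 [ 0.51330295 -0.20295367  0.        ]
34 -215 [ 0.58516237 -0.1984566   0.        ]
turn [  0.1   0.5 -80.2] shift mm [ 62.9 550.5   4. ]
```

{"method": "play_rows", "body": {
  "rows": [
    [15,0,0,0,0,0,-10],
    [15,0,0,0,0,0,-10],
    [15,0,0,0,0,0,-10],
    [15,0,0,0,0,0,-10],
    [15,0,0,0,0,0,-10],
    [15,0,0,0,0,0,-10],
    [15,0,0,0,0,0,-10],
    [15,0,0,0,0,0,-10.2]
  ]
}}

```text
clock: 8.88
tool_pos: [0.5873, -0.3813, 0.3506]
eef_rot: [-0.034, 0.999, 0.001, -0.001]
contact_force: [0.3, 0.5, -3.3]
opening: 0.268
finger_force: 45.0
```

{"method": "play_rows", "body": {
  "rows": [
    [15,0.006,0.05,0,0,0,0],
    [15,0.006,0.05,0,0,0,0],
    [15,0.006,0.05,0,0,0,0],
    [15,0.006,0.05,0,0,0,0],
    [15,0.006,0.05,0,0,0,0],
    [15,0.006,0.05,0,0,0,0],
    [15,0.006,0.05,0,0,0,0],
    [15,0.006,0.05,0,0,0,0]
  ]
}}

```text
clock: 9.88
tool_pos: [0.5139, 0.016, 0.3516]
eef_rot: [-0.031, 1.0, 0.0, -0.001]
contact_force: [1.0, 0.5, -1.5]
opening: 0.272
finger_force: 45.0
```

{"method": "play_rows", "body": {
  "rows": [
    [15,0.006,0.05,0,0,0,0],
    [15,0.006,0.05,0,0,0,0],
    [15,0.003,0.05,0,0,0,0],
    [15,0,0,0,0,0,0]
  ]
}}

```text
clock: 10.38
tool_pos: [0.489, 0.1685, 0.352]
eef_rot: [-0.036, 0.999, 0.002, -0.001]
contact_force: [0.4, 0.0, -2.5]
opening: 0.266
finger_force: 45.0
```

```bash
python3 - <<'E'
from h import *
im=cams.snapshot('side'); cv2.imwrite('pics/s1.png',cv2.resize(im[120:360,120:440][:,:,::-1],(800,600),interpolation=cv2.INTER_CUBIC))
plan([*B(-36,152,0)[:2],.2026+.0475],93.6)
E
```

```text
turn [ 0.  -0.1  0.3] shift mm [ -2.7  -2.1 101.7]
```

View pics/s1.png

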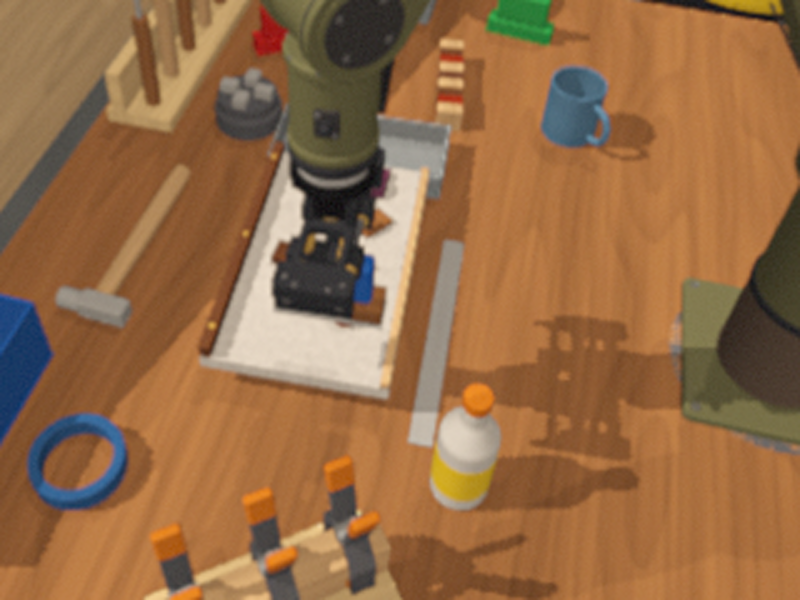

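Side view: the scraper is held level (about (370,290)) over the board's far end, and the chips are untouched. I'll lower it and sweep the near lane.

{"method": "play_rows", "body": {
  "rows": [
    [15,-0.003,-0.002,0.03,0,0,0],
    [15,0,0,0.03,0,0,0],
    [15,0,0,0.03,0,0,0],
    [15,0,0,0.011,0,0,0],
    [15,0,0,0,0,0,0],
    [15,0,-0.02,0,0,0,0],
    [15,0,-0.02,0,0,0,0],
    [15,0,-0.02,0,0,0,0]
  ]
}}

```text
clock: 11.42
tool_pos: [0.498, 0.1008, 0.2529]
eef_rot: [-0.031, 1.0, 0.0, 0.001]
contact_force: [0.3, 0.7, -2.3]
opening: 0.265
finger_force: 45.0
```

{"method": "play_rows", "body": {
  "rows": [
    [15,0,-0.02,0,0,0,0],
    [15,0,-0.02,0,0,0,0],
    [15,0,-0.02,0,0,0,0],
    [15,0,-0.02,0,0,0,0],
    [15,0,-0.02,0,0,0,0],
    [15,0,-0.02,0,0,0,0],
    [15,0,-0.02,0,0,0,0],
    [15,0,-0.02,0,0,0,0]
  ]
}}

```text
clock: 12.42
tool_pos: [0.5079, -0.0591, 0.253]
eef_rot: [-0.031, 1.0, -0.0, 0.001]
contact_force: [0.6, 0.8, -1.2]
opening: 0.269
finger_force: 45.0
```

{"method": "play_rows", "body": {
  "rows": [
    [15,0,-0.015,0,0,0,0],
    [15,0,-0.015,0,0,0,0],
    [15,0,-0.015,0,0,0,0],
    [15,0,-0.015,0,0,0,0],
    [15,0,-0.015,0,0,0,0],
    [15,0,-0.015,0,0,0,0],
    [15,0,-0.015,0,0,0,0],
    [15,0,-0.015,0,0,0,0]
  ]
}}

```text
clock: 13.42
tool_pos: [0.5191, -0.1756, 0.2553]
eef_rot: [-0.033, 0.999, 0.001, 0.006]
contact_force: [5.5, 4.1, 24.6]
opening: 0.268
finger_force: 45.0
```

{"method": "play_rows", "body": {
  "rows": [
    [15,0,-0.01,0,0,0,0],
    [15,0,-0.01,0,0,0,0],
    [15,0,-0.01,0,0,0,0],
    [15,0,0,0,0,0,0]
  ]
}}

```text
clock: 13.92
tool_pos: [0.5163, -0.209, 0.2511]
eef_rot: [-0.03, 1.0, -0.0, -0.001]
contact_force: [-0.5, -0.9, -1.6]
opening: 0.271
finger_force: 45.0
```

```bash
python3 - <<'E'
from h import *
plan([*B(-36,-215,0)[:2],.250],93.6)
E
```

```text
turn [-0.  -0.1 -0.1] shift mm [0.6 6.2 1.1]
```

{"method": "play_rows", "body": {
  "rows": [
    [15,0,0,-0.05,0,0,0],
    [15,0,0,-0.05,0,0,0],
    [15,-0.015,0.045,0,0,0,0],
    [15,-0.015,0.045,0,0,0,0],
    [15,-0.015,0.045,0,0,0,0],
    [15,-0.015,0.045,0,0,0,0],
    [15,-0.007,0.045,0,0,0,0],
    [15,0,0.045,0,0,0,0]
  ]
}}

```text
clock: 14.92
tool_pos: [0.5667, 0.068, 0.3513]
eef_rot: [-0.032, 0.999, 0.0, -0.0]
contact_force: [0.8, 0.7, -2.1]
opening: 0.266
finger_force: 45.0
```

{"method": "play_rows", "body": {
  "rows": [
    [15,0,0.045,0,0,0,0],
    [15,0,0.045,0,0,0,0],
    [15,0,0.012,0,0,0,0],
    [15,0,0,0,0,0,0]
  ]
}}

```text
clock: 15.42
tool_pos: [0.56, 0.1684, 0.3514]
eef_rot: [-0.032, 0.999, -0.0, -0.001]
contact_force: [0.1, -0.4, -1.6]
opening: 0.271
finger_force: 45.0
```

```bash
python3 - <<'E'
from h import *
a=cams.snapshot('side')[120:300,180:340]; b=cams.snapshot('top')[140:240,180:340]
v=lambda i:cv2.resize(i[:,:,::-1],(400,int(400*i.shape[0]/i.shape[1])),interpolation=cv2.INTER_CUBIC)
a,b=v(a),v(b); o=np.zeros((450,800,3),np.uint8); o[:a.shape[0],:400]=a; o[:b.shape[0],400:]=b; cv2.imwrite('pics/s2.png',o)
plan([*B(31,152,0)[:2],.2495],93.6)
E
```

```text
turn [-0.1 -0.1 -0.1] shift mm [  1.2   1.9 101.8]
```

View pics/s2.png

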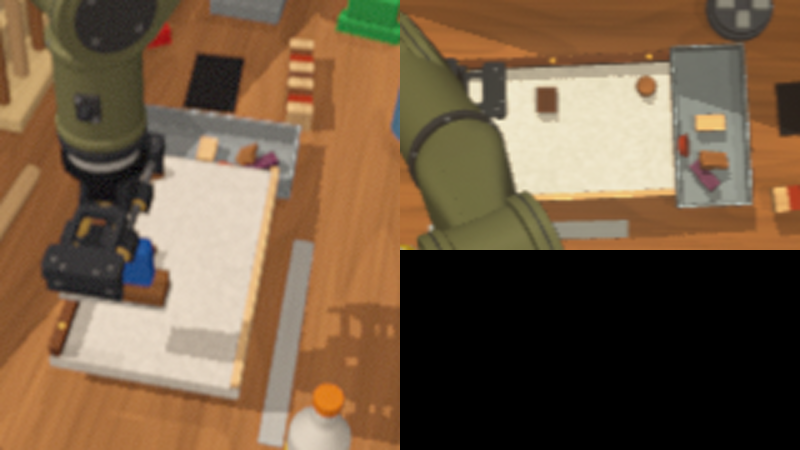

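The side and top views show the near lane clear. Four chips are in the tray, with the red stub close to the tray's board-side wall (683,145). Two chips remain in the far lane, at (546,100) and (646,86). Sweeping that lane now.

{"method": "play_rows", "body": {
  "rows": [
    [15,0.001,0.002,0.03,0,0,0],
    [15,0,0,0.03,0,0,0],
    [15,0,0,0.03,0,0,0],
    [15,0,0,0.013,0,0,0],
    [15,0,0,0,0,0,0],
    [15,0,-0.02,0,0,0,0],
    [15,0,-0.02,0,0,0,0],
    [15,0,-0.02,0,0,0,0]
  ]
}}

```text
clock: 16.52
tool_pos: [0.5634, 0.107, 0.2489]
eef_rot: [-0.03, 1.0, -0.001, 0.0]
contact_force: [-0.4, 0.1, -1.2]
opening: 0.264
finger_force: 45.0
```

{"method": "play_rows", "body": {
  "rows": [
    [15,0,-0.02,0,0,0,0],
    [15,0,-0.02,0,0,0,0],
    [15,0,-0.02,0,0,0,0],
    [15,0,-0.02,0,0,0,0],
    [15,0,-0.02,0,0,0,0],
    [15,0,-0.02,0,0,0,0],
    [15,0,-0.02,0,0,0,0],
    [15,0,-0.02,0,0,0,0]
  ]
}}

```text
clock: 17.52
tool_pos: [0.573, -0.0513, 0.2487]
eef_rot: [-0.031, 1.0, 0.0, 0.0]
contact_force: [1.0, 1.0, -2.0]
opening: 0.271
finger_force: 45.0
```

{"method": "play_rows", "body": {
  "rows": [
    [15,0,-0.015,0,0,0,0],
    [15,0,-0.015,0,0,0,0],
    [15,0,-0.015,0,0,0,0],
    [15,0,-0.015,0,0,0,0],
    [15,0,-0.015,0,0,0,0],
    [15,0,-0.015,0,0,0,0],
    [15,0,-0.015,0,0,0,0],
    [15,0,-0.015,0,0,0,0]
  ]
}}

```text
clock: 18.52
tool_pos: [0.5806, -0.1707, 0.2487]
eef_rot: [-0.031, 1.0, 0.0, -0.0]
contact_force: [-0.1, 0.0, -2.8]
opening: 0.27
finger_force: 45.0
```

{"method": "play_rows", "body": {
  "rows": [
    [15,0,-0.01,0,0,0,0],
    [15,0,-0.01,0,0,0,0],
    [15,0,-0.01,0,0,0,0],
    [15,0,-0.01,0,0,0,0],
    [15,0,0,0,0,0,0],
    [15,0,0,-0.05,0,0,0],
    [15,0,0,-0.05,0,0,0],
    [15,0,0,0,0,0,0]
  ]
}}

```text
clock: 19.52
tool_pos: [0.5847, -0.2089, 0.3529]
eef_rot: [-0.032, 0.999, -0.001, 0.004]
contact_force: [-0.1, -0.1, -3.0]
opening: 0.27
finger_force: 45.0
```

```bash
python3 - <<'E'
from h import *
plan((.5869,-.3785,.30),6.5)
E
```

```text
turn [ 0.3  0.5 87.1] shift mm [-168.8  -17.    52.9]
```

{"method": "play_rows", "body": {
  "rows": [
    [15,-0.006,-0.05,0,0,0,0],
    [15,-0.006,-0.05,0,0,0,0],
    [15,-0.005,-0.05,0,0,0,0],
    [15,0,-0.02,0,0,0,0],
    [15,0,0,0,0,0,10],
    [15,0,0,0,0,0,10],
    [15,0,0,0,0,0,10],
    [15,0,0,0,0,0,10]
  ]
}}

```text
clock: 20.52
tool_pos: [0.6103, -0.3775, 0.3466]
eef_rot: [0.315, 0.949, 0.0, -0.002]
contact_force: [-0.3, 0.3, -1.7]
opening: 0.268
finger_force: 45.0
```

{"method": "play_rows", "body": {
  "rows": [
    [15,0,0,0,0,0,10],
    [15,0,0,0,0,0,10],
    [15,0,0,0,0,0,10],
    [15,0,0,0,0,0,10],
    [15,0,0,0,0,0,7],
    [15,0,0,0.04,0,0,0],
    [15,0,0,0,0,0,0]
  ]
}}

```text
clock: 21.4
tool_pos: [0.6089, -0.3767, 0.3038]
eef_rot: [0.665, 0.747, -0.001, -0.005]
contact_force: [-0.1, 0.5, -3.1]
opening: 0.271
finger_force: 45.0
```

```bash
python3 - <<'E'
from h import *
a=cams.snapshot('side')[120:300,180:340]; b=cams.snapshot('top')[140:240,180:340]
v=lambda i:cv2.resize(i[:,:,::-1],(400,int(400*i.shape[0]/i.shape[1])),interpolation=cv2.INTER_CUBIC)
a,b=v(a),v(b); o=np.zeros((450,800,3),np.uint8); o[:a.shape[0],:400]=a; o[:b.shape[0],400:]=b; cv2.imwrite('pics/s3.png',o)
plan((.5869,-.3785,.2030),6.5)
E
```

```text
turn [-0.1 -0.1  0.1] shift mm [  2.  -23.6 105. ]
```

View pics/s3.png

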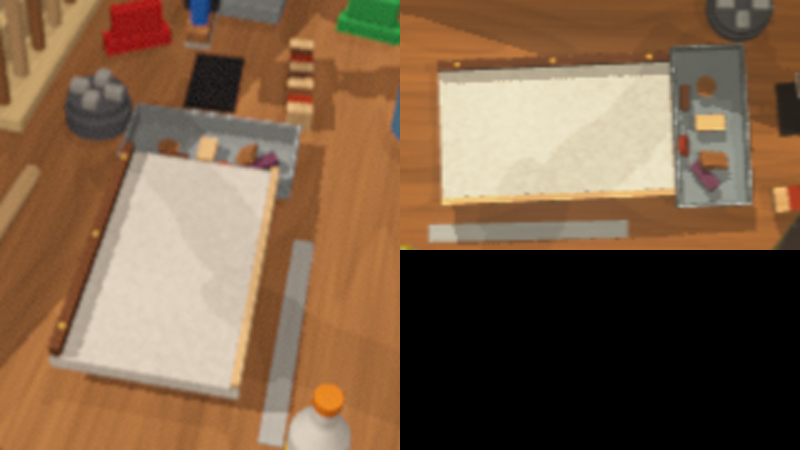

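Board clear, and all six chips are in the tray (right picture, x≈685-715). Setting the scraper down on its mat.

{"method": "play_rows", "body": {
  "rows": [
    [15,0.001,-0.012,0,0,0,0],
    [15,0.001,-0.012,0.02,0,0,0],
    [15,0,0,0.04,0,0,0],
    [15,0,0,0.028,0,0,0],
    [15,0,0,0.01,0,0,0],
    [15,0,0,0.003,0,0,0],
    [15,0,0,0.002,0,0,0],
    [15,0,0,0,0,0,0]
  ]
}}

```text
clock: 22.5
tool_pos: [0.587, -0.3793, 0.2068]
eef_rot: [0.665, 0.746, 0.0, 0.001]
contact_force: [-0.9, 0.5, -2.6]
opening: 0.271
finger_force: 45.0
```

{"method": "play_rows", "body": {
  "rows": [
    [15,0,0,0.001,0,0,0],
    [15,0,0,0.001,0,0,0],
    [15,0,0,0,0,0,0]
  ]
}}

```text
clock: 22.88
tool_pos: [0.5866, -0.379, 0.2036]
eef_rot: [0.665, 0.747, 0.0, -0.0]
contact_force: [0.1, 0.0, -2.3]
opening: 0.266
finger_force: 45.0
```

{"method": "play_rows", "body": {
  "rows": [
    [15,0,0,0.001,0,0,0],
    [15,0,0,0,0,0,0]
  ]
}}

```text
clock: 23.12
tool_pos: [0.5866, -0.3789, 0.2025]
eef_rot: [0.665, 0.747, 0.0, -0.0]
contact_force: [0.9, -0.9, -2.4]
opening: 0.266
finger_force: 45.0
```

{"method": "play_rows", "body": {
  "rows": [
    [15,0,0,0.001,0,0,0],
    [15,0,0,0,0,0,0]
  ]
}}

```text
clock: 23.38
tool_pos: [0.5865, -0.379, 0.2015]
eef_rot: [0.665, 0.747, 0.0, -0.0]
contact_force: [0.8, -0.1, -2.8]
opening: 0.269
finger_force: 45.0
```

{"method": "play_rows", "body": {
  "rows": [
    [15,0,0,0.001,0,0,0],
    [15,0,0,0,0,0,0]
  ]
}}

```text
clock: 23.62
tool_pos: [0.5867, -0.379, 0.2011]
eef_rot: [0.665, 0.747, 0.0, 0.0]
contact_force: [-0.9, 0.3, 1.6]
opening: 0.27
finger_force: 45.0
```

{"method": "play_rows", "body": {
  "rows": [
    [15,0,0,0.001,0,0,0],
    [15,0,0,0,0,0,0]
  ]
}}

```text
clock: 23.88
tool_pos: [0.5867, -0.3789, 0.201]
eef_rot: [0.665, 0.747, 0.0, 0.0]
contact_force: [-3.1, 1.7, 7.7]
opening: 0.268
finger_force: 45.0
```

{"method": "play_rows", "body": {
  "rows": [
    [15,0,0,0.001,0,0,0],
    [15,0,0,0,0,0,0]
  ]
}}

```text
clock: 24.12
tool_pos: [0.5867, -0.3788, 0.2009]
eef_rot: [0.665, 0.747, 0.0, 0.0]
contact_force: [-5.2, 4.5, 12.9]
opening: 0.272
finger_force: 45.0
```

Contact. Back off 2 mm, release and rise.

{"method": "play_rows", "body": {
  "rows": [
    [15,0,0,-0.002,0,0,0],
    [50,0,0,0,0,0,0],
    [60,0,0,0,0,0,0],
    [80,0,0,0,0,0,0],
    [80,0,0,0,0,0,0],
    [80,0,0,-0.03,0,0,0],
    [80,0,0,-0.05,0,0,0],
    [80,0,0,-0.06,0,0,0]
  ]
}}

```text
clock: 25.12
tool_pos: [0.5862, -0.3788, 0.341]
eef_rot: [0.665, 0.747, -0.0, -0.001]
contact_force: [0.2, -0.2, 0.9]
opening: 0.801
finger_force: 0.0
```

{"method": "play_rows", "body": {
  "rows": [
    [80,0,-0.04,-0.03,0,0,0],
    [80,0,-0.05,0,0,0,0],
    [80,0,-0.04,0,0,0,0],
    [80,0,0,0,0,0,0]
  ]
}}

```text
clock: 25.62
tool_pos: [0.4539, -0.3955, 0.371]
eef_rot: [0.667, 0.745, -0.001, -0.001]
contact_force: [0.4, -0.1, -0.0]
opening: 0.798
finger_force: 0.0
```

```bash
python3 - <<'E'
from h import *
c=cam('wrist'); im=cams.snapshot('wrist'); cv2.imwrite('pics/w2.png',im[:,:,::-1])
print(status.get_state()['tool_pos'])
for q in finder.regions_of('wrist','blank')[:2]:
    a=np.argwhere(q['mask']); print(round(q['score'],2),len(a),a.mean(0)[::-1]); print(fit('blank',[(c,q['mask'].astype(np.float32))],(.454,-.395,.15),.018))
for q in finder.regions_of('wrist','scraper')[:2]:
    a=np.argwhere(q['mask']); print(round(q['score'],2),len(a),a.mean(0)[::-1]); print(fit('scraper',[(c,q['mask'].astype(np.float32))],(.587,-.379,.11),.004))
E
```

```text
[ 0.45639757 -0.39457627  0.37103666]
0.74 4342 [257.38438508 164.71787195]
(np.float64(0.4551215293310315), np.float64(-0.3959919430060148), np.float64(0.1531464157810379), np.float64(0.0371660515666008))
0.87 4358 [370.97246443 170.89903626]
(np.float64(0.5861284888755656), np.float64(-0.37986968025592904), np.float64(0.1334201144311959), np.float64(0.10856471210718155))
0.86 4736 [466.6254223  234.21389358]
(np.float64(0.4837845507544585), np.float64(-0.3975940715020575), np.float64(0.5999798525377228), np.float64(1.5974847078323364))
```

View pics/w2.png

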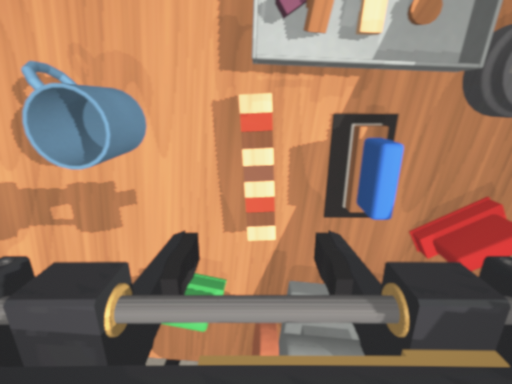

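Wrist view: the scraper stands upright on the mat (375,175). The blank is at (257,165) with a clean fit, and the mug is nearby at (88,120). I'll check the mug clearance before gripping.

```bash
python3 - <<'E'
from h import *
c=cam('wrist')
print('rim right edge',unproj(c,[[145,115],[70,168],[110,140],[130,160]],.09))
print('spot',[(q['score'],world(c,q['at'])) for q in finder.spot_in('wrist','mug')[:1]])
plan((.4551,-.3960,.2480),8.8)
E
```

```text
rim right edge [[ 0.34933797 -0.33537615  0.09      ]
 [ 0.27581114 -0.39455583  0.09      ]
 [ 0.31602971 -0.36236981  0.09      ]
 [ 0.33410989 -0.37967114  0.09      ]]
spot [(0.92, array([ 0.25125646, -0.35484346,  0.05705673]))]
turn [ 0.1 -0.  -2.1] shift mm [ -2.   -4.3 122.7]
```

{"method": "play_rows", "body": {
  "rows": [
    [80,0,0,0,0,0,-2.1],
    [80,-0.002,-0.004,0.04,0,0,0],
    [80,0,0,0.04,0,0,0],
    [80,0,0,0.043,0,0,0],
    [80,0,0,0.04,0,0,0],
    [80,0,0,0.02,0,0,0],
    [80,0,0,0,0,0,0]
  ]
}}

```text
clock: 26.7
tool_pos: [0.454, -0.396, 0.1866]
eef_rot: [0.651, 0.759, 0.0, -0.001]
contact_force: [-0.7, 0.2, -0.2]
opening: 0.802
finger_force: 0.0
```

{"method": "play_rows", "body": {
  "rows": [
    [30,0,0,0,0,0,0],
    [30,0,0,0,0,0,0],
    [30,0,0,0,0,0,0],
    [30,0,0,0,0,0,0],
    [30,0,0,0,0,0,0],
    [30,0,0,0,0,0,0],
    [30,0,0,0,0,0,0],
    [30,0,0,0,0,0,0]
  ],
  "grip_force": 30
}}

```text
clock: 27.7
tool_pos: [0.4541, -0.3967, 0.1884]
eef_rot: [0.652, 0.759, 0.0, 0.001]
contact_force: [0.3, 0.2, 5.6]
opening: 0.402
finger_force: 30.0
```

{"method": "play_rows", "body": {
  "rows": [
    [30,0,0,-0.02,0,0,0],
    [30,0,0,-0.05,0,0,0],
    [30,0,0,-0.06,0,0,0],
    [30,0,0,-0.04,0,0,0],
    [30,0,0,0,0,0,0]
  ]
}}

```text
clock: 28.32
tool_pos: [0.4544, -0.3971, 0.3619]
eef_rot: [0.652, 0.758, 0.0, 0.004]
contact_force: [-0.6, 0.0, -1.6]
opening: 0.408
finger_force: 30.0
```

```bash
python3 - <<'E'
from h import *
obs=[]
for n in('top','side'):
    im=cams.snapshot(n); c=cam(n); cv2.imwrite(f'{n}_b.png',im[:,:,::-1])
    q=finder.regions_of(n,'board')
    for k in q[:2]: print(n,k['score'],k['mask'].sum())
    m=max((k for k in q),key=lambda k:k['mask'].sum())['mask']
    obs.append((c,m.astype(np.float32))); print(fit('board',obs[-1:],BOARD,0))
print(fit('board',obs,BOARD,0))
# white top face edges in top view
for n in('top','side'):
    im=cv2.imread(f'{n}_b.png'); c=cam(n); hsv=cv2.cvtColor(im,cv2.COLOR_BGR2HSV)
    pos=proj(c,B(0,0,50)); w=cv2.inRange(hsv,(0,0,110),(179,60,255))
    w=cv2.morphologyEx(w,cv2.MORPH_OPEN,np.ones((3,3))); k,l,s,ce=cv2.connectedComponentsWithStats(w); i=l[int(pos[0,1]),int(pos[0,0])]
    M['wt']=[box(-95,91,-170,170,50,50)]; print(n,s[i],fit('wt',[(c,(l==i).astype(np.float32))],BOARD,0))
E
```

```text
top 0.63 5455
(np.float64(0.5358012509561794), np.float64(0.01997195679796561), np.float64(0.06271558648877615), np.float64(0.02596241980791092))
side 0.72 6468
side 0.67 389
(np.float64(0.5411126804097424), np.float64(0.000314709488417135), np.float64(0.06976735544595927), np.float64(0.06492540240287781))
(np.float64(0.537544539336439), np.float64(0.018690186958793063), np.float64(0.06215538585883253), np.float64(0.128971666097641))
top [ 196  161  125   62 5570] (np.float64(0.5365420622377629), np.float64(0.018017149494274624), np.float64(0.06606176564960956), np.float64(0.19128142297267914))
side [ 201  173   87  106 5735] (np.float64(0.5376450404371254), np.float64(0.029555387577754076), np.float64(0.07015915747830073), np.float64(0.054250217974185944))
```

```bash
sed -i 's/^BOARD=.*/BOARD=(.537,.020,.064)/' h.py; python3 - <<'E'
from h import *
plan([*B(58,0,0)[:2],.2884],3.67)
E
```

```text
turn [-0.1 -0.1  5. ] shift mm [409.8 168.3  67.9]
```

{"method": "play_rows", "body": {
  "rows": [
    [30,0,0,0,0,0,5],
    [30,0.05,0.02,0,0,0,0],
    [30,0.05,0.02,0,0,0,0],
    [30,0.05,0.02,0,0,0,0],
    [30,0.05,0.02,0,0,0,0],
    [30,0.05,0.02,0,0,0,0],
    [30,0.05,0.02,0,0,0,0],
    [30,0.05,0.02,0,0,0,0]
  ]
}}

```text
clock: 29.52
tool_pos: [0.571, -0.0365, 0.3561]
eef_rot: [0.684, 0.73, -0.001, -0.001]
contact_force: [1.2, 0.0, -1.3]
opening: 0.405
finger_force: 30.0
```

{"method": "play_rows", "body": {
  "rows": [
    [30,0.05,0.02,0,0,0,0],
    [30,0.01,0.008,0.03,0,0,0],
    [30,0,0,0.038,0,0,0],
    [30,0,0,0,0,0,0],
    [30,0,0,0,0,0,0]
  ]
}}

```text
clock: 30.15
tool_pos: [0.5952, 0.0231, 0.2899]
eef_rot: [0.684, 0.729, -0.0, -0.0]
contact_force: [-0.1, -0.4, -1.5]
opening: 0.408
finger_force: 30.0
```

```bash
python3 - <<'E'
from h import *
im=cams.snapshot('side'); w=cams.snapshot('wrist')
v=lambda i:cv2.resize(i[:,:,::-1],(400,int(400*i.shape[0]/i.shape[1])),interpolation=cv2.INTER_CUBIC)
a,b=v(im[140:300,180:340]),v(w); o=np.zeros((400,800,3),np.uint8); o[:,:400]=a[:400]; o[:b.shape[0],400:]=b; cv2.imwrite('pics/s4.png',o)
plan([*B(60,0,0)[:2],.2404],3.67)
E
```

```text
turn [ 0.1 -0.  -0. ] shift mm [ 0.6  1.3 50.6]
```

View pics/s4.png

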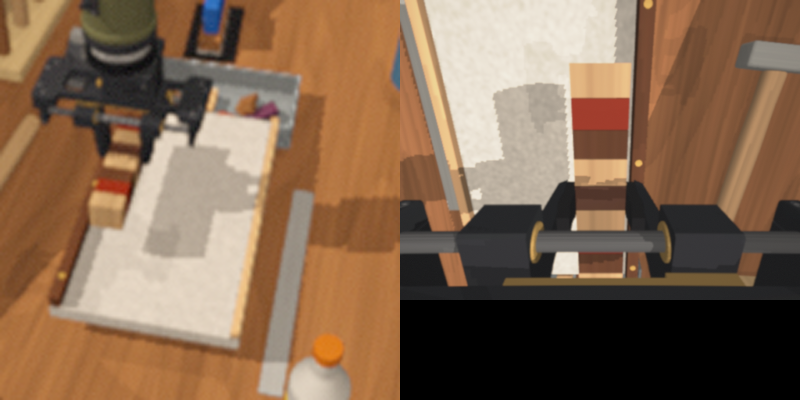

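The wrist view (right) shows the blank between the fingers just board-side of the fence. The fence screws at (648,4), (638,162) and (632,268) give me its line.

```bash
python3 - <<'E'
from h import *
c=cam('wrist')
P=unproj(c,(np.array([[648,4],[638,162],[632,268]])-[400,0])*1.28,.068); print(P)
b=BOARD; d=P[:,:2]-b[:2]; co,s=np.cos(b[2]),np.sin(b[2]); print(np.c_[co*d[:,0]+s*d[:,1],-s*d[:,0]+co*d[:,1]]*1000)
print('yaw',np.arctan2(-(P[0]-P[2])[0],(P[0]-P[2])[1]))
# blank edges in hand at z: top plane
st=status.get_state(); z=st['tool_pos'][2]-.1884+.036
print(unproj(c,(np.array([[570,64],[630,64],[571,130],[631,130]])-[400,0])*1.28,z))
E
```

```text
[[ 0.62683223  0.16591326  0.068     ]
 [ 0.63560678  0.02721069  0.068     ]
 [ 0.6450156  -0.11439284  0.068     ]]
[[  98.98038919  139.86919662]
 [  98.86606745    0.88940278]
 [  99.1991877  -141.02597413]]
yaw 0.0647789328181073
[[0.57341681 0.11300343 0.13857555]
 [0.60813775 0.11519949 0.13857555]
 [0.57468046 0.07391122 0.13857555]
 [0.61304438 0.07631928 0.13857555]]
```

{"method": "play_rows", "body": {
  "rows": [
    [30,0,0,0.03,0,0,0],
    [30,0,0,0.016,0,0,0],
    [30,0,0,0,0,0,0],
    [30,0,0,0.002,0,0,0],
    [30,0,0,0,0,0,0]
  ]
}}

```text
clock: 30.88
tool_pos: [0.5954, 0.0234, 0.2424]
eef_rot: [0.684, 0.729, 0.0, 0.0]
contact_force: [-1.0, -0.9, -1.5]
opening: 0.402
finger_force: 30.0
```

{"method": "play_rows", "body": {
  "rows": [
    [30,0,0,0.001,0,0,0],
    [30,0,0,0,0,0,0]
  ]
}}

```text
clock: 31.12
tool_pos: [0.5952, 0.0235, 0.2409]
eef_rot: [0.684, 0.729, 0.0, 0.0]
contact_force: [-0.5, -0.8, -1.4]
opening: 0.405
finger_force: 30.0
```

{"method": "play_rows", "body": {
  "rows": [
    [30,0,0,0.001,0,0,0],
    [30,0,0,0,0,0,0]
  ]
}}

```text
clock: 31.38
tool_pos: [0.5951, 0.0235, 0.2396]
eef_rot: [0.684, 0.729, -0.0, -0.0]
contact_force: [-0.2, -0.4, -1.4]
opening: 0.408
finger_force: 30.0
```

Within 1 mm of the board. Now I'll slide it toward the fence.

{"method": "play_rows", "body": {
  "rows": [
    [30,0,0.005,0,0,0,0],
    [30,0,0.005,0,0,0,0],
    [30,0,0.002,0,0,0,0],
    [30,0,0,0,0,0,0]
  ]
}}

```text
clock: 31.88
tool_pos: [0.6073, 0.0242, 0.2397]
eef_rot: [0.684, 0.729, 0.0, 0.0]
contact_force: [-0.5, 0.3, -2.4]
opening: 0.406
finger_force: 30.0
```

{"method": "play_rows", "body": {
  "rows": [
    [30,0,0.001,0,0,0,0],
    [30,0,0,0,0,0,0]
  ]
}}

```text
clock: 32.12
tool_pos: [0.6081, 0.0243, 0.2397]
eef_rot: [0.684, 0.729, -0.0, -0.0]
contact_force: [-1.0, -0.3, -0.6]
opening: 0.402
finger_force: 30.0
```

{"method": "play_rows", "body": {
  "rows": [
    [30,0,0.001,0,0,0,0],
    [30,0,0,0,0,0,0]
  ]
}}

```text
clock: 32.38
tool_pos: [0.6092, 0.0244, 0.2397]
eef_rot: [0.684, 0.729, 0.0, 0.0]
contact_force: [-0.8, 0.6, -1.6]
opening: 0.406
finger_force: 30.0
```

{"method": "play_rows", "body": {
  "rows": [
    [30,0,0.001,0,0,0,0],
    [30,0,0,0,0,0,0]
  ]
}}

```text
clock: 32.62
tool_pos: [0.6101, 0.0244, 0.2396]
eef_rot: [0.684, 0.729, -0.0, -0.0]
contact_force: [-0.2, 0.4, -2.2]
opening: 0.407
finger_force: 30.0
```

{"method": "play_rows", "body": {
  "rows": [
    [30,0,0.001,0,0,0,0],
    [30,0,0,0,0,0,0]
  ]
}}

```text
clock: 32.88
tool_pos: [0.6105, 0.0244, 0.2395]
eef_rot: [0.684, 0.73, -0.001, -0.001]
contact_force: [-1.9, -1.1, -0.3]
opening: 0.406
finger_force: 30.0
```

{"method": "play_rows", "body": {
  "rows": [
    [30,0,0.001,0,0,0,0],
    [30,0,0,0,0,0,0]
  ]
}}

```text
clock: 33.12
tool_pos: [0.6109, 0.0245, 0.2394]
eef_rot: [0.684, 0.729, -0.001, -0.001]
contact_force: [-5.1, 0.4, 1.6]
opening: 0.407
finger_force: 30.0
```

{"method": "play_rows", "body": {
  "rows": [
    [30,0,0.001,0,0,0,0],
    [30,0,0,0,0,0,0]
  ]
}}

```text
clock: 33.38
tool_pos: [0.6112, 0.0245, 0.2393]
eef_rot: [0.684, 0.729, -0.002, -0.002]
contact_force: [-7.2, 0.2, 2.7]
opening: 0.404
finger_force: 30.0
```

{"method": "play_rows", "body": {
  "rows": [
    [30,0,0,0.001,0,0,0],
    [30,0,0,0,0,0,0],
    [45,0,0,0,0,0,0],
    [50,0,0,0,0,0,0],
    [60,0,0,0,0,0,0],
    [75,0,0,0,0,0,0],
    [75,0,0,0,0,0,0]
  ]
}}

```text
clock: 34.25
tool_pos: [0.6135, 0.0247, 0.2389]
eef_rot: [0.684, 0.729, 0.0, 0.0]
contact_force: [0.5, 0.0, -0.0]
opening: 0.748
finger_force: 0.0
```

{"method": "play_rows", "body": {
  "rows": [
    [75,0,0,-0.03,0,0,0],
    [75,0,0,-0.05,0,0,0],
    [75,0,0,-0.06,0,0,0],
    [75,-0.05,0,0,0,0,0],
    [75,0,0,0,0,0,0]
  ]
}}

```text
clock: 34.88
tool_pos: [0.6164, -0.0307, 0.3797]
eef_rot: [0.687, 0.727, -0.001, 0.002]
contact_force: [-0.3, 0.1, -0.5]
opening: 0.749
finger_force: 0.0
```

```bash
python3 - <<'E'
from h import *
w=cams.snapshot('wrist'); cv2.imwrite('pics/w3.png',w[:,:,::-1]); c=cam('wrist')
for q in finder.regions_of('wrist','blank')[:1]:
    a=np.argwhere(q['mask']); print(round(q['score'],2),len(a),a.mean(0)[::-1]); p=fit('blank',[(c,q['mask'].astype(np.float32))],(.61,.025,.065),.068); print(p)
    b=BOARD; d=np.array(p[:2])-b[:2]; co,s=np.cos(b[2]),np.sin(b[2]); print(co*d[0]+s*d[1],-s*d[0]+co*d[1])
E
```

```text
0.6 312 [245.15384615 277.81089744]
(np.float64(0.7025925925925942), np.float64(-0.5009259259259258), np.float64(0.9909259259259258), np.float64(1.0))
0.13193707038578983 -0.5304501262902434
```

View pics/w3.png

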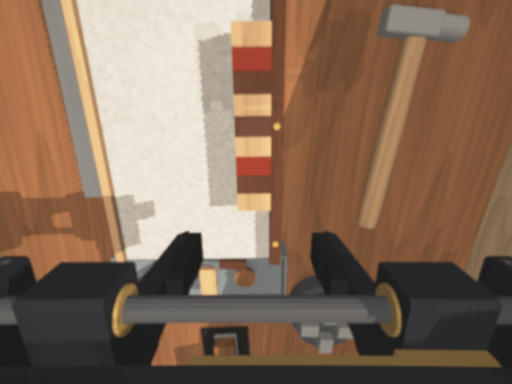

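The wrist view shows the blank flush along the dark fence (edge x≈271, rows 20-210), well on the board. Now to the rack.

{"method": "play_rows", "body": {
  "rows": [
    [100,0,0,-0.05,0,0,0],
    [100,0,0,-0.05,0,0,0],
    [100,0,0,0,0,0,10.4],
    [100,0,0,0,0,0,10.4],
    [100,0,0,0,0,0,10.4],
    [100,0,0,0,0,0,10.4],
    [100,0,0,0,0,0,10.4],
    [100,0,0,0,0,0,10]
  ]
}}

```text
clock: 35.98
tool_pos: [0.6163, -0.0233, 0.4779]
eef_rot: [0.962, 0.271, -0.0, -0.001]
contact_force: [0.9, 0.8, -0.2]
opening: 0.997
finger_force: 0.0
```

```bash
python3 - <<'E'
from h import *
c=cam('wrist')
plan((.476,.41,.48),-58)
from h import *
st=status.get_state(); print(st['q'])
E
```

```text
turn [-0.1  0.  -0.5] shift mm [ 110.7 -441.8   -2.1]
[-0.17154942  0.61080982  0.24418387  1.50932564 -0.16262641  1.0427001
 -0.90844609]
```

{"method": "play_rows", "body": {
  "rows": [
    [100,0.012,-0.049,0,0,0,0],
    [100,0.012,-0.049,0,0,0,0],
    [100,0.012,-0.049,0,0,0,0],
    [100,0.012,-0.049,0,0,0,0],
    [100,0.012,-0.049,0,0,0,0],
    [100,0.012,-0.049,0,0,0,0],
    [100,0.012,-0.049,0,0,0,0],
    [100,0.012,-0.049,0,0,0,0]
  ]
}}

```text
clock: 36.98
tool_pos: [0.4903, 0.3617, 0.4781]
eef_rot: [0.962, 0.274, -0.001, -0.0]
contact_force: [0.9, 1.0, 0.3]
opening: 1.003
finger_force: 0.0
```

{"method": "play_rows", "body": {
  "rows": [
    [100,0.012,-0.049,0,0,0,0],
    [100,0,0,0,0,0,0],
    [100,0,0,0,0,0,0]
  ]
}}

```text
clock: 37.35
tool_pos: [0.476, 0.4069, 0.4781]
eef_rot: [0.962, 0.274, -0.001, 0.001]
contact_force: [0.2, -0.1, 0.1]
opening: 1.0
finger_force: 0.0
```

```bash
python3 - <<'E'
from h import *
w=cams.snapshot('wrist'); cv2.imwrite('pics/w4.png',w[:,:,::-1]); st=status.get_state(); c=cam('wrist',st); print(st['tool_pos'],st['eef_rot'])
np.savez('w4.npz',*c)
for q in finder.spot_in('wrist','clampA')[:5]: print(round(q['score'],2),world(c,q['at']))
for q in finder.regions_of('wrist','clampA')[:5]: a=np.argwhere(q['mask']);print(round(q['score'],2),len(a),a.mean(0)[::-1],a.min(0)[::-1],a.max(0)[::-1])
E
```

```text
[0.47673132 0.40591377 0.47841423] [ 9.62139188e-01  2.72557811e-01 -2.46007229e-04  6.02207042e-04]
0.85 [0.53571424 0.45677941 0.1525158 ]
0.61 1448 [244.2769337  106.02486188] [212  90] [276 122]
```

View pics/w4.png

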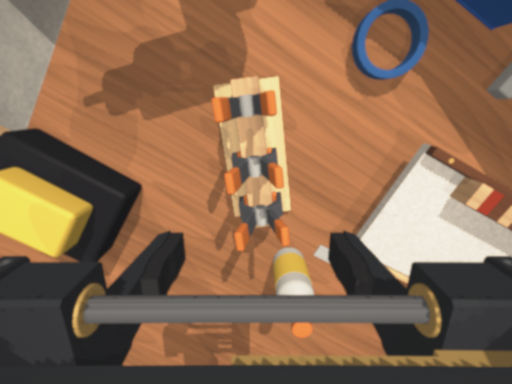

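The wrist view shows the rack with three clamps. Orange handle tips are at (221,108)/(269,102), (232,180)/(277,175) and (241,236)/(284,232). The glue bottle is near the third, at (292,275). Measuring these.

```bash
python3 - <<'E'
from h import *
from scipy.optimize import brentq
im=cv2.imread('pics/w4.png'); z=np.load('w4.npz'); c=tuple(z[k] for k in z.files)
hsv=cv2.cvtColor(im,cv2.COLOR_BGR2HSV); o=cv2.inRange(hsv,(3,170,120),(16,255,255)); o[:80]=0;o[260:]=0;o[:,:205]=0;o[:,295:]=0
n,l,s,ce=cv2.connectedComponentsWithStats(o)
bl=[(s[i],ce[i],l==i) for i in range(1,n) if s[i,4]>40]
for b in bl: print(b[0],np.round(b[1],1))
bl.sort(key=lambda b:b[1][1])
for k in range(0,len(bl)-1,2):
    A,C=sorted(bl[k:k+2],key=lambda b:b[1][0])
    e=np.array([[A[0][0],A[1][1]],[C[0][0]+C[0][2],C[1][1]]],float)-.5
    f=lambda zz:np.linalg.norm(np.diff(unproj(c,e,zz),axis=0))-.064
    zz=brentq(f,.05,.3); P=unproj(c,e,zz); m=P.mean(0); d=P[1]-P[0]; print('z',zz,'mid',m,'xdir deg',np.degrees(np.arctan2(d[1],d[0])))
    Q=unproj(c,e,.195); print('   mid at .195',Q.mean(0))
q=finder.regions_of('wrist','rack')
for k in q[:2]:
    a=np.argwhere(k['mask']); print(round(k['score'],2),len(a),a.mean(0)[::-1])
    h=cv2.fillConvexPoly(np.zeros((384,512),np.uint8),cv2.convexHull(a[:,::-1].astype(np.int32)),1)
    print(fit('rack',[(c,h.astype(np.float32))],(.49,.42,-1.0),0))
print('glue',[(q['score'],world(c,q['at'])) for q in finder.spot_in('wrist','glue')[:1]])
print('blank y', unproj(cam('top'),np.array([[0,0]]),.0)[0]*0)
E
```

```text
[261  92  15  23 285] [267.9 103. ]
[212  98  18  25 360] [220.5 109. ]
[269 164  14  23 240] [275.5 174.8]
[224 168  16  26 308] [231.9 180.4]
[275 220  15  26 259] [282.1 232.4]
[234 224  15  27 291] [241.2 237.1]
z 0.17554734630010038 mid [0.53819119 0.45743589 0.17554735] xdir deg -53.28452944311876
   mid at .195 [0.53892274 0.45687332 0.195     ]
z 0.1768924591213567 mid [0.48043877 0.41114554 0.17689246] xdir deg -52.78785621500665
   mid at .195 [0.48484056 0.4135991  0.195     ]
z 0.18226099113780303 mid [0.42925549 0.3685206  0.18226099] xdir deg -53.1357566549782
   mid at .195 [0.43477546 0.37224818 0.195     ]
0.97 4528 [254.16674028 140.60512367]
(np.float64(0.47896403496678486), np.float64(0.40965205399509824), np.float64(-0.9007552893314458), np.float64(0.06051480397582054))
glue [(0.69, array([0.35127297, 0.25993468, 0.08840628]))]
blank y [0. 0. 0.]
```

```bash
python3 - <<'E'
from h import *
plan((.5384,.4571,.302),-52.3)
p=cv2.imread('pics/w3.png') is not None
# blank centre y: state at that picture: tool ~ (.6164,-.0307->settled), use rows vs screws at board y=0,-140
T=np.eye(4)
st=dict(status.get_state()); st['tool_pos']=np.array([.6165,-.0255,.3790]); st['eef_rot']=np.array([.6842,.7292,0,0])
c=cam('wrist',st)
P=np.vstack([unproj(c,[[251,21],[255,210]],.086),unproj(c,[[277,127],[275,244]],.068)]); b=BOARD; d=P[:,:2]-b[:2]; co,s=np.cos(b[2]),np.sin(b[2]); print(np.c_[co*d[:,0]+s*d[:,1],-s*d[:,0]+co*d[:,1]]*1000)
E
```

```text
turn [ 0.  -0.  -6.1] shift mm [ 80.   -3.4 176.9]
[[  72.78172451   99.23879345]
 [  75.82459481  -79.1562736 ]
 [  99.06056381    7.50120237]
 [  99.92040369 -131.22679368]]
```

{"method": "play_rows", "body": {
  "rows": [
    [100,0,0,0,0,0,-6.1],
    [100,0.04,-0.0015,0,0,0,0],
    [100,0.04,-0.0015,0,0,0,0],
    [100,0,0,0.05,0,0,0],
    [100,0,0,0.05,0,0,0],
    [100,0,0,0.05,0,0,0],
    [100,0,0,0.027,0,0,0],
    [100,0,0,0,0,0,0]
  ]
}}

```text
clock: 38.6
tool_pos: [0.5376, 0.4569, 0.2993]
eef_rot: [0.946, 0.323, -0.002, 0.001]
contact_force: [0.1, 0.6, 0.5]
opening: 0.998
finger_force: 0.0
```

{"method": "play_rows", "body": {
  "rows": [
    [70,0,0,0,0,0,0],
    [60,0,0,0,0,0,0],
    [50,0,0,0,0,0,0],
    [40,0,0,0,0,0,0],
    [35,0,0,0,0,0,0],
    [35,0,0,0,0,0,0],
    [35,0,0,0,0,0,0],
    [35,0,0,0,0,0,0]
  ],
  "grip_force": 30
}}

```text
clock: 39.6
tool_pos: [0.538, 0.4581, 0.3016]
eef_rot: [0.946, 0.324, -0.0, 0.0]
contact_force: [0.2, 0.0, -2.1]
opening: 0.353
finger_force: 11.4
```

{"method": "play_rows", "body": {
  "rows": [
    [35,0,0,-0.03,0,0,0],
    [35,0,0,-0.04,0,0,0],
    [35,0,0,-0.05,0,0,0],
    [35,0,0,-0.05,0,0,0],
    [35,0,0,-0.01,0,0,0],
    [35,0,0,0,0,0,0]
  ]
}}

```text
clock: 40.35
tool_pos: [0.5378, 0.458, 0.4815]
eef_rot: [0.946, 0.324, -0.0, -0.0]
contact_force: [0.1, 1.1, -1.5]
opening: 0.349
finger_force: 11.3
```

```bash
python3 - <<'E'
from h import *
st=status.get_state(); print(st['tool_pos'],st['opening'],st['finger_force'])
im=cams.snapshot('side'); t=cams.snapshot('wrist')
v=lambda i:cv2.resize(i[:,:,::-1],(400,int(400*i.shape[0]/i.shape[1])),interpolation=cv2.INTER_CUBIC)
a,b=v(im[160:384,130:330]),v(t); o=np.zeros((450,800,3),np.uint8); o[:a.shape[0],:400]=a[:450]; o[:b.shape[0],400:]=b[:450]; cv2.imwrite('pics/s5.png',o)
plan([*B(80,62,0)[:2],.48],3.67)
plan([*B(80,62,0)[:2],.3185],3.67)
E
```

```text
[0.53781459 0.45798819 0.48146946] 0.3492269184893965 11.322011982119875
turn [ -0.1   0.2 -55.9] shift mm [-375.    51.5   -0.7]
turn [ -0.1   0.2 -55.9] shift mm [-375.    51.5  160.8]
```

View pics/s5.png

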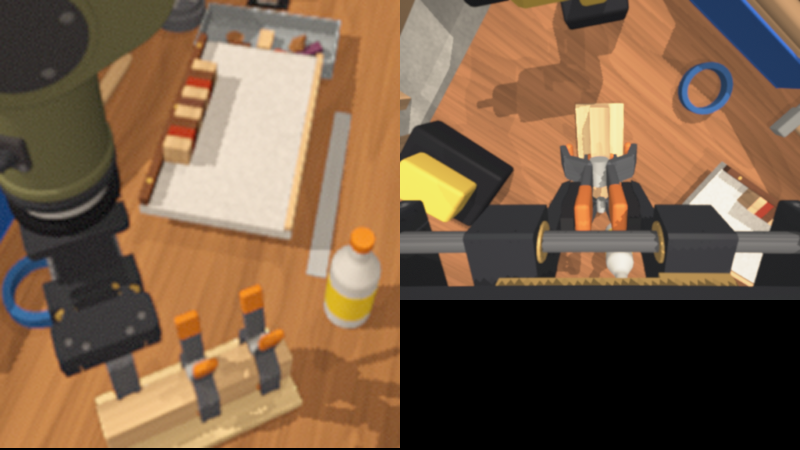

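The clamp is held symmetrically between the fingers with its jaws spread. The pivot is about (599,173) in the right picture and the jaw ends are about (568,158)/(631,158). Checking the pivot's depth below the TCP.

```bash
python3 - <<'E'
from h import *
p=cams.camera_params('wrist'); c=cam('wrist'); Ti=np.linalg.inv(p['tool_from_camera'])
K,d=c[0],c[1]; T=(K,d,Ti[:3,:3],Ti[:3,3])
for x in(0,.012):
  for D in (.18,.19,.197,.21,.22,.24,.26,.27): print(x,D,np.round(proj(T,[[x,0,D],[x,-.038,D],[x,.038,D]])/1.28+[400,0],0).tolist())
E
```

```text
0 0.18 [[599.0, 184.0], [554.0, 184.0], [644.0, 184.0]]
0 0.19 [[599.0, 178.0], [557.0, 178.0], [642.0, 178.0]]
0 0.197 [[599.0, 175.0], [558.0, 175.0], [641.0, 175.0]]
0 0.21 [[599.0, 169.0], [561.0, 169.0], [638.0, 169.0]]
0 0.22 [[599.0, 165.0], [562.0, 165.0], [636.0, 165.0]]
0 0.24 [[599.0, 158.0], [565.0, 158.0], [634.0, 158.0]]
0 0.26 [[600.0, 152.0], [568.0, 152.0], [631.0, 152.0]]
0 0.27 [[600.0, 150.0], [569.0, 150.0], [630.0, 150.0]]
0.012 0.18 [[599.0, 171.0], [553.0, 171.0], [645.0, 171.0]]
0.012 0.19 [[599.0, 166.0], [556.0, 166.0], [643.0, 166.0]]
0.012 0.197 [[599.0, 163.0], [557.0, 163.0], [641.0, 163.0]]
0.012 0.21 [[599.0, 158.0], [560.0, 158.0], [639.0, 158.0]]
0.012 0.22 [[599.0, 154.0], [562.0, 154.0], [637.0, 154.0]]
0.012 0.24 [[599.0, 148.0], [565.0, 148.0], [634.0, 148.0]]
0.012 0.26 [[599.0, 143.0], [567.0, 143.0], [632.0, 143.0]]
0.012 0.27 [[600.0, 141.0], [569.0, 141.0], [630.0, 141.0]]
```

{"method": "play_rows", "body": {
  "rows": [
    [35,0,0,0,0,0,-9.3],
    [35,0,0,0,0,0,-9.3],
    [35,0,0,0,0,0,-9.3],
    [35,0,0,0,0,0,-9.3],
    [35,0,0,0,0,0,-9.3],
    [35,0,0,0,0,0,-9.4]
  ]
}}

```text
clock: 41.2
tool_pos: [0.5376, 0.4579, 0.479]
eef_rot: [0.682, 0.731, -0.002, -0.0]
contact_force: [0.3, 0.2, -0.9]
opening: 0.348
finger_force: 11.3
```

{"method": "play_rows", "body": {
  "rows": [
    [35,-0.047,0.0064,0,0,0,0],
    [35,-0.047,0.0064,0,0,0,0],
    [35,-0.047,0.0064,0,0,0,0],
    [35,-0.047,0.0064,0,0,0,0],
    [35,-0.047,0.0064,0,0,0,0],
    [35,-0.047,0.0064,0,0,0,0],
    [35,-0.047,0.0064,0,0,0,0],
    [35,-0.046,0.0064,0,0,0,0]
  ]
}}

```text
clock: 42.2
tool_pos: [0.6129, 0.0855, 0.4795]
eef_rot: [0.684, 0.73, -0.002, -0.001]
contact_force: [0.5, 0.5, -1.4]
opening: 0.349
finger_force: 10.9
```

{"method": "play_rows", "body": {
  "rows": [
    [35,0,0,0.03,0,0,0],
    [35,0,0,0.02,0,0,0],
    [35,0,0,0,0,0,0],
    [35,0,0,0,0,0,0]
  ]
}}

```text
clock: 42.7
tool_pos: [0.6132, 0.0873, 0.4315]
eef_rot: [0.684, 0.73, -0.0, -0.0]
contact_force: [0.2, -0.9, -1.1]
opening: 0.351
finger_force: 10.9
```

```bash
python3 - <<'E'
from h import *
plan([*B(80,62,0)[:2],.330],3.67)
E
```

```text
turn [-0. -0.  0.] shift mm [ -0.3  -0.4 101.5]
```

{"method": "play_rows", "body": {
  "rows": [
    [35,0,0,0.03,0,0,0],
    [35,0,0,0.02,0,0,0],
    [35,0,0,0.02,0,0,0],
    [35,0,0,0.02,0,0,0],
    [35,0,0,0.01,0,0,0],
    [35,0,0,0,0,0,0]
  ]
}}

```text
clock: 43.45
tool_pos: [0.6132, 0.0873, 0.3317]
eef_rot: [0.684, 0.73, -0.0, -0.0]
contact_force: [-0.1, -0.9, -1.0]
opening: 0.353
finger_force: 10.9
```

{"method": "play_rows", "body": {
  "rows": [
    [35,0,0,0.003,0,0,0],
    [35,0,0,0.003,0,0,0],
    [35,0,0,0,0,0,0]
  ]
}}

```text
clock: 43.82
tool_pos: [0.6131, 0.0871, 0.3258]
eef_rot: [0.684, 0.729, 0.0, -0.0]
contact_force: [1.0, -0.3, -0.7]
opening: 0.355
finger_force: 10.9
```

{"method": "play_rows", "body": {
  "rows": [
    [35,0,0,0.002,0,0,0],
    [35,0,0,0.002,0,0,0],
    [35,0,0,0,0,0,0]
  ]
}}

```text
clock: 44.2
tool_pos: [0.6131, 0.0872, 0.3215]
eef_rot: [0.684, 0.729, -0.0, -0.0]
contact_force: [-0.3, -0.1, -1.0]
opening: 0.353
finger_force: 10.9
```

{"method": "play_rows", "body": {
  "rows": [
    [35,0,0,0.002,0,0,0],
    [35,0,0,0,0,0,0]
  ]
}}

```text
clock: 44.45
tool_pos: [0.6131, 0.0872, 0.3196]
eef_rot: [0.684, 0.729, -0.0, -0.0]
contact_force: [-0.7, 0.2, -1.8]
opening: 0.345
finger_force: 10.9
```

{"method": "play_rows", "body": {
  "rows": [
    [35,0,0,0.0015,0,0,0],
    [35,0,0,0,0,0,0]
  ]
}}

```text
clock: 44.7
tool_pos: [0.6135, 0.0873, 0.3188]
eef_rot: [0.684, 0.729, 0.001, 0.0]
contact_force: [-0.3, -0.8, 3.1]
opening: 0.351
finger_force: 10.4
```

{"method": "play_rows", "body": {
  "rows": [
    [35,0,0,0.0015,0,0,0],
    [35,0,0,0,0,0,0]
  ]
}}

```text
clock: 44.95
tool_pos: [0.6143, 0.0873, 0.318]
eef_rot: [0.684, 0.729, 0.002, 0.001]
contact_force: [1.2, 0.5, 6.9]
opening: 0.352
finger_force: 10.6
```

{"method": "play_rows", "body": {
  "rows": [
    [35,0,0,0.0015,0,0,0],
    [35,0,0,0,0,0,0]
  ]
}}

```text
clock: 45.2
tool_pos: [0.615, 0.0874, 0.3173]
eef_rot: [0.684, 0.729, 0.003, 0.002]
contact_force: [2.1, -0.0, 9.6]
opening: 0.352
finger_force: 10.9
```

{"method": "play_rows", "body": {
  "rows": [
    [35,0,0,0.0015,0,0,0],
    [35,0,0,0,0,0,0]
  ]
}}

```text
clock: 45.45
tool_pos: [0.6157, 0.0875, 0.3166]
eef_rot: [0.684, 0.729, 0.004, 0.003]
contact_force: [3.6, 0.3, 11.6]
opening: 0.352
finger_force: 10.6
```

Touched the board at z≈0.319. I'll raise to about 5 mm above the touch and release slowly.

{"method": "play_rows", "body": {
  "rows": [
    [35,0,0,-0.006,0,0,0],
    [35,0,0,-0.004,0,0,0],
    [35,0,0,0,0,0,0],
    [40,0,0,0,0,0,0],
    [45,0,0,0,0,0,0],
    [50,0,0,0,0,0,0],
    [50,0,0,0,0,0,0]
  ]
}}

```text
clock: 46.32
tool_pos: [0.6132, 0.0872, 0.3236]
eef_rot: [0.684, 0.729, 0.0, 0.0]
contact_force: [1.1, -0.5, -1.5]
opening: 0.503
finger_force: 6.8
```

{"method": "play_rows", "body": {
  "rows": [
    [55,0,0,0,0,0,0],
    [60,0,0,0,0,0,0],
    [75,0,0,0,0,0,0],
    [95,0,0,0,0,0,0],
    [95,0,0,0,0,0,0]
  ]
}}

```text
clock: 46.95
tool_pos: [0.6131, 0.0872, 0.3237]
eef_rot: [0.684, 0.729, 0.0, -0.0]
contact_force: [0.3, 0.0, 0.4]
opening: 0.915
finger_force: 0.0
```

{"method": "play_rows", "body": {
  "rows": [
    [95,0,0,-0.03,0,0,0],
    [95,0,0,-0.05,0,0,0],
    [95,0,0,-0.05,0,0,0],
    [95,0,0,-0.03,0,0,0],
    [95,-0.05,0,0,0,0,0],
    [95,-0.03,0,0,0,0,0],
    [95,0,0,0,0,0,0]
  ]
}}

```text
clock: 47.82
tool_pos: [0.6182, 0.0039, 0.4838]
eef_rot: [0.686, 0.728, -0.001, 0.001]
contact_force: [-0.1, 1.0, 0.6]
opening: 0.945
finger_force: 0.0
```

```bash
python3 - <<'E'
from h import *
im=cams.snapshot('side'); t=cams.snapshot('wrist')
v=lambda i:cv2.resize(i[:,:,::-1],(400,int(400*i.shape[0]/i.shape[1])),interpolation=cv2.INTER_CUBIC)
a,b=v(im[140:300,180:340]),v(t); o=np.zeros((400,800,3),np.uint8); o[:a.shape[0],:400]=a[:400]; o[:b.shape[0],400:]=b; cv2.imwrite('pics/s6.png',o)
plan((.4797,.4103,.48),-52.3)
E
```

```text
turn [-0.  -0.1 56. ] shift mm [ 136.4 -403.     3.6]
```

View pics/s6.png

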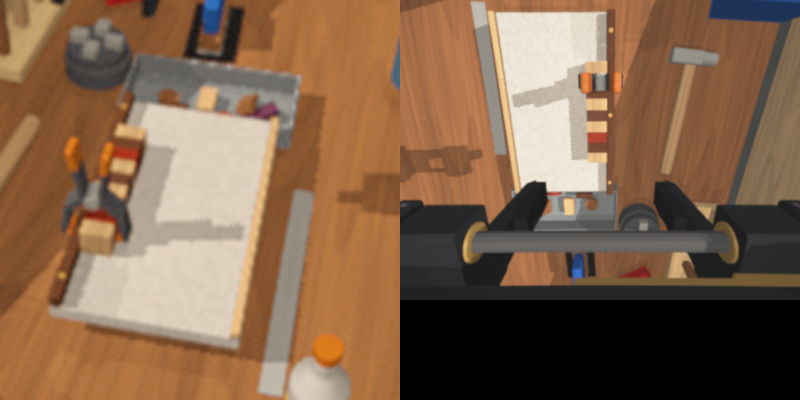

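The first clamp sits upright astride fence and blank: side view (95,195), wrist view (600,82). Next is the middle clamp.

{"method": "play_rows", "body": {
  "rows": [
    [100,0,0,0,0,0,9.3],
    [100,0,0,0,0,0,9.3],
    [100,0,0,0,0,0,9.3],
    [100,0,0,0,0,0,9.3],
    [100,0,0,0,0,0,9.4],
    [100,0,0,0,0,0,9.4]
  ]
}}

```text
clock: 48.68
tool_pos: [0.6182, 0.0098, 0.4834]
eef_rot: [0.947, 0.322, 0.0, -0.001]
contact_force: [-0.4, 0.5, -0.2]
opening: 1.0
finger_force: 0.0
```

{"method": "play_rows", "body": {
  "rows": [
    [100,0.017,-0.05,0,0,0,0],
    [100,0.017,-0.05,0,0,0,0],
    [100,0.017,-0.05,0,0,0,0],
    [100,0.017,-0.05,0,0,0,0],
    [100,0.017,-0.05,0,0,0,0],
    [100,0.017,-0.05,0,0,0,0],
    [100,0.017,-0.05,0,0,0,0],
    [100,0.017,-0.053,0,0,0,0]
  ]
}}

```text
clock: 49.68
tool_pos: [0.4774, 0.4126, 0.4836]
eef_rot: [0.946, 0.324, -0.0, -0.001]
contact_force: [-0.0, 0.0, -0.3]
opening: 1.0
finger_force: 0.0
```

{"method": "play_rows", "body": {
  "rows": [
    [100,0,0,0,0,0,0],
    [100,0,0,0,0,0,0]
  ]
}}

```text
clock: 49.92
tool_pos: [0.4787, 0.4102, 0.4834]
eef_rot: [0.946, 0.324, -0.0, 0.0]
contact_force: [0.8, -0.7, 0.2]
opening: 1.001
finger_force: 0.0
```

```bash
python3 - <<'E'
from h import *
im=cams.snapshot('wrist'); c=cam('wrist')
hsv=cv2.cvtColor(im,cv2.COLOR_RGB2HSV); o=cv2.inRange(hsv,(3,170,120),(16,255,255)); o[:,:190]=0;o[:,320:]=0
n,l,s,ce=cv2.connectedComponentsWithStats(o)
for i in range(1,n):
    if s[i,4]>40: print(s[i],np.round(ce[i],1),unproj(c,[ce[i]],.170))
plan((.4797,.4103,.302),-52.3)
E
```

```text
[227 168  14  25 282] [233.4 180.3] [[0.46339617 0.42794767 0.17      ]]
[270 168  13  23 226] [276.  178.7] [[0.49415352 0.39098707 0.17      ]]
[271 223  12  26 247] [276.5 235.5] [[0.43889434 0.345501   0.17      ]]
[230 224  13  26 276] [236.  236.4] [[0.40806348 0.38367161 0.17      ]]
[276 324  20  16 264] [285.  330.7] [[0.33207986 0.24381715 0.17      ]]
turn [ 0.  0. -0.] shift mm [  1.   -0.9 181.7]
```

{"method": "play_rows", "body": {
  "rows": [
    [100,0,0,0.05,0,0,0],
    [100,0,0,0.05,0,0,0],
    [100,0,0,0.05,0,0,0],
    [100,0,0,0.03,0,0,0],
    [100,0,0,0.002,0,0,0],
    [100,0,0,0,0,0,0]
  ]
}}

```text
clock: 50.72
tool_pos: [0.4805, 0.409, 0.303]
eef_rot: [0.947, 0.322, 0.001, -0.0]
contact_force: [-0.2, -0.0, 0.1]
opening: 1.003
finger_force: 0.0
```

{"method": "play_rows", "body": {
  "rows": [
    [70,0,0,0,0,0,0],
    [60,0,0,0,0,0,0],
    [50,0,0,0,0,0,0],
    [40,0,0,0,0,0,0],
    [35,0,0,0,0,0,0],
    [35,0,0,0,0,0,0],
    [35,0,0,0,0,0,0],
    [35,0,0,0,0,0,0]
  ]
}}

```text
clock: 51.72
tool_pos: [0.4796, 0.4094, 0.3017]
eef_rot: [0.946, 0.323, -0.0, 0.0]
contact_force: [-0.4, -0.1, -1.0]
opening: 0.351
finger_force: 11.7
```

{"method": "play_rows", "body": {
  "rows": [
    [35,0,0,-0.03,0,0,0],
    [35,0,0,-0.04,0,0,0],
    [35,0,0,-0.05,0,0,0],
    [35,0,0,-0.05,0,0,0],
    [35,0,0,-0.01,0,0,0],
    [35,0,0,0,0,0,0]
  ]
}}

```text
clock: 52.48
tool_pos: [0.4794, 0.4093, 0.4816]
eef_rot: [0.946, 0.323, -0.0, -0.0]
contact_force: [-0.6, -0.4, -1.2]
opening: 0.35
finger_force: 11.7
```

```bash
python3 - <<'E'
from h import *
im=cams.snapshot('wrist')
hsv=cv2.cvtColor(im,cv2.COLOR_RGB2HSV); o=cv2.inRange(hsv,(3,170,120),(16,255,255)); o[:,:190]=0;o[:,320:]=0
n,l,s,ce=cv2.connectedComponentsWithStats(o)
for i in range(1,n):
    if s[i,4]>40: print(s[i],np.round(ce[i],1))
plan([*B(80,2,0)[:2],.38],3.67)
E
```

```text
[287 184   7  15  71] [289.3 189.7]
[212 186   9  15  77] [216.8 192.6]
[ 268  241   23   53 1029] [278.5 267.6]
[ 223  242   23   53 1035] [234.9 269.4]
[275 324  20  17 292] [284.6 331.4]
turn [ -0.1   0.1 -56. ] shift mm [-390.1  112.9  100.4]
```

{"method": "play_rows", "body": {
  "rows": [
    [35,0,0,-0.02,0,0,-9.3],
    [35,0,0,0,0,0,-9.3],
    [35,0,0,0,0,0,-9.3],
    [35,0,0,0,0,0,-9.3],
    [35,0,0,0,0,0,-9.4],
    [35,0,0,0,0,0,-9.4]
  ]
}}

```text
clock: 53.28
tool_pos: [0.4792, 0.4092, 0.499]
eef_rot: [0.682, 0.731, -0.002, -0.0]
contact_force: [-0.2, -0.7, -1.0]
opening: 0.353
finger_force: 11.7
```

{"method": "play_rows", "body": {
  "rows": [
    [35,-0.049,0.014,0,0,0,0],
    [35,-0.049,0.014,0,0,0,0],
    [35,-0.049,0.014,0,0,0,0],
    [35,-0.049,0.014,0,0,0,0],
    [35,-0.049,0.014,0,0,0,0],
    [35,-0.049,0.014,0,0,0,0],
    [35,-0.049,0.014,0,0,0,0],
    [35,-0.047,0.015,0,0,0,0]
  ]
}}

```text
clock: 54.28
tool_pos: [0.6174, 0.0258, 0.4992]
eef_rot: [0.684, 0.729, -0.002, -0.002]
contact_force: [1.2, 1.4, -1.4]
opening: 0.351
finger_force: 11.2
```

{"method": "play_rows", "body": {
  "rows": [
    [35,0,0,0.03,0,0,0],
    [35,0,0,0.02,0,0,0],
    [35,0,0,0,0,0,0],
    [35,0,0,0,0,0,0]
  ]
}}

```text
clock: 54.78
tool_pos: [0.6175, 0.0276, 0.4514]
eef_rot: [0.684, 0.73, -0.0, -0.0]
contact_force: [0.6, -0.8, -1.2]
opening: 0.351
finger_force: 11.1
```

```bash
python3 - <<'E'
from h import *
plan([*B(80,2,0)[:2],.324],3.67)
E
```

```text
turn [-0. -0.  0.] shift mm [ -0.5  -0.8 127.4]
```

{"method": "play_rows", "body": {
  "rows": [
    [35,0,0,0.03,0,0,0],
    [35,0,-0.001,0.03,0,0,0],
    [35,0,0,0.02,0,0,0],
    [35,0,0,0.02,0,0,0],
    [35,0,0,0.02,0,0,0],
    [35,0,0,0.005,0,0,0],
    [35,0,0,0.002,0,0,0],
    [35,0,0,0,0,0,0]
  ]
}}

```text
clock: 55.78
tool_pos: [0.6168, 0.0275, 0.3256]
eef_rot: [0.684, 0.729, 0.001, 0.001]
contact_force: [-0.0, 0.2, -1.2]
opening: 0.354
finger_force: 11.1
```

{"method": "play_rows", "body": {
  "rows": [
    [35,0,0,0.001,0,0,0],
    [35,0,0,0,0,0,0],
    [40,0,0,0,0,0,0],
    [45,0,0,0,0,0,0],
    [50,0,0,0,0,0,0],
    [50,0,0,0,0,0,0]
  ]
}}

```text
clock: 56.52
tool_pos: [0.6167, 0.0274, 0.3238]
eef_rot: [0.684, 0.729, 0.0, 0.0]
contact_force: [1.4, -0.5, -1.3]
opening: 0.499
finger_force: 6.6
```

{"method": "play_rows", "body": {
  "rows": [
    [55,0,0,0,0,0,0],
    [60,0,0,0,0,0,0],
    [75,0,0,0,0,0,0],
    [95,0,0,0,0,0,0],
    [95,0,0,0,0,0,0]
  ]
}}

```text
clock: 57.15
tool_pos: [0.6164, 0.0274, 0.3237]
eef_rot: [0.684, 0.729, 0.0, -0.0]
contact_force: [-0.7, -0.1, -0.2]
opening: 0.918
finger_force: 0.0
```

{"method": "play_rows", "body": {
  "rows": [
    [95,0,0,-0.03,0,0,0],
    [95,0,0,-0.05,0,0,0],
    [95,0,0,-0.05,0,0,0],
    [95,0,0,-0.03,0,0,0],
    [95,0,0,0,0,0,0]
  ]
}}

```text
clock: 57.78
tool_pos: [0.6169, 0.0273, 0.4863]
eef_rot: [0.684, 0.729, 0.002, 0.002]
contact_force: [-0.4, -0.5, -0.5]
opening: 0.949
finger_force: 0.0
```

```bash
python3 - <<'E'
from h import *
plan((.4245,.3655,.48),-52.3)
E
```

```text
turn [ 0.3 -0.2 56. ] shift mm [  54.6 -385.2    6.3]
```

{"method": "play_rows", "body": {
  "rows": [
    [100,0,0,0,0,0,9.3],
    [100,0,0,0,0,0,9.3],
    [100,0,0,0,0,0,9.3],
    [100,0,0,0,0,0,9.3],
    [100,0,0,0,0,0,9.4],
    [100,0,0,0,0,0,9.4]
  ]
}}

```text
clock: 58.52
tool_pos: [0.616, 0.0274, 0.4818]
eef_rot: [0.947, 0.32, -0.002, -0.0]
contact_force: [-0.5, -0.2, -0.1]
opening: 0.998
finger_force: 0.0
```

{"method": "play_rows", "body": {
  "rows": [
    [100,0.007,-0.048,0,0,0,0],
    [100,0.007,-0.048,0,0,0,0],
    [100,0.007,-0.048,0,0,0,0],
    [100,0.007,-0.048,0,0,0,0],
    [100,0.007,-0.048,0,0,0,0],
    [100,0.007,-0.048,0,0,0,0],
    [100,0.007,-0.048,0,0,0,0],
    [100,0.006,-0.049,0,0,0,0]
  ]
}}

```text
clock: 59.52
tool_pos: [0.4233, 0.3667, 0.4822]
eef_rot: [0.946, 0.323, -0.001, 0.001]
contact_force: [0.7, 0.6, 0.3]
opening: 1.001
finger_force: 0.0
```

{"method": "play_rows", "body": {
  "rows": [
    [100,0,0,0,0,0,0],
    [100,0,0,0,0,0,0]
  ]
}}

```text
clock: 59.78
tool_pos: [0.4246, 0.365, 0.4826]
eef_rot: [0.946, 0.323, -0.001, 0.001]
contact_force: [-0.0, -0.4, 0.5]
opening: 0.995
finger_force: 0.0
```

```bash
python3 - <<'E'
from h import *
im=cams.snapshot('wrist'); c=cam('wrist')
hsv=cv2.cvtColor(im,cv2.COLOR_RGB2HSV); o=cv2.inRange(hsv,(3,170,120),(16,255,255)); o[:,:190]=0;o[:,320:]=0
n,l,s,ce=cv2.connectedComponentsWithStats(o)
for i in range(1,n):
    if s[i,4]>40: print(s[i],np.round(ce[i],1),unproj(c,[ce[i]],.170))
plan((.4245,.3655,.302),-52.3)
E
```

```text
[225 170  15  26 298] [231.9 182.7] [[0.40588037 0.38265215 0.17      ]]
[269 170  14  25 273] [275.2 181.7] [[0.43664088 0.34456293 0.17      ]]
[275 275  21  20 355] [284.8 285.3] [[0.33512069 0.24698133 0.17      ]]
turn [ 0.1  0.1 -0.1] shift mm [  0.2  -1.3 181. ]
```

{"method": "play_rows", "body": {
  "rows": [
    [100,-0.003,-0.001,0.05,0,0,0],
    [100,0,0,0.05,0,0,0],
    [100,0,0,0.05,0,0,0],
    [100,0,0,0.03,0,0,0],
    [100,0,0,0.001,0,0,0],
    [100,0,0,0,0,0,0]
  ]
}}

```text
clock: 60.58
tool_pos: [0.4227, 0.3641, 0.3037]
eef_rot: [0.947, 0.322, 0.001, -0.0]
contact_force: [0.3, 0.7, 0.1]
opening: 0.999
finger_force: 0.0
```

{"method": "play_rows", "body": {
  "rows": [
    [70,0,0,0,0,0,0],
    [60,0,0,0,0,0,0],
    [50,0,0,0,0,0,0],
    [40,0,0,0,0,0,0],
    [35,0,0,0,0,0,0],
    [35,0,0,0,0,0,0],
    [35,0,0,0,0,0,0],
    [35,0,0,0,0,0,0]
  ]
}}

```text
clock: 61.58
tool_pos: [0.4216, 0.3646, 0.3027]
eef_rot: [0.946, 0.323, -0.0, 0.0]
contact_force: [0.1, -0.2, -0.2]
opening: 0.353
finger_force: 11.2
```

{"method": "play_rows", "body": {
  "rows": [
    [35,0,0,-0.03,0,0,0],
    [35,0,0,-0.04,0,0,0],
    [35,0,0,-0.05,0,0,0],
    [35,0,0,-0.05,0,0,0],
    [35,0,0,-0.03,0,0,0],
    [35,0,0,0,0,0,0]
  ]
}}

```text
clock: 62.32
tool_pos: [0.422, 0.3647, 0.5049]
eef_rot: [0.946, 0.323, 0.002, -0.001]
contact_force: [0.1, -0.6, -1.5]
opening: 0.352
finger_force: 11.2
```

```bash
python3 - <<'E'
from h import *
plan([*B(80,-58,0)[:2],.38],3.67)
E
```

```text
turn [  0.1  -0.3 -56. ] shift mm [-409.4  172.7  124.9]
```

{"method": "play_rows", "body": {
  "rows": [
    [35,0,0,0,0,0,-9.3],
    [35,0,0,0,0,0,-9.3],
    [35,0,0,0,0,0,-9.3],
    [35,0,0,0,0,0,-9.3],
    [35,0,0,0,0,0,-9.4],
    [35,0,0,0,0,0,-9.4]
  ]
}}

```text
clock: 63.08
tool_pos: [0.4212, 0.3644, 0.5007]
eef_rot: [0.682, 0.731, -0.002, -0.0]
contact_force: [0.1, 0.2, -1.6]
opening: 0.352
finger_force: 11.2
```

{"method": "play_rows", "body": {
  "rows": [
    [35,-0.051,0.0215,0,0,0,0],
    [35,-0.051,0.0215,0,0,0,0],
    [35,-0.051,0.0215,0,0,0,0],
    [35,-0.051,0.0215,0,0,0,0],
    [35,-0.051,0.0215,0,0,0,0],
    [35,-0.051,0.0215,0,0,0,0],
    [35,-0.051,0.0215,0,0,0,0],
    [35,-0.052,0.0215,0,0,0,0]
  ]
}}

```text
clock: 64.08
tool_pos: [0.6198, -0.0339, 0.5005]
eef_rot: [0.684, 0.73, -0.001, -0.002]
contact_force: [0.6, -0.0, -1.6]
opening: 0.353
finger_force: 10.9
```

{"method": "play_rows", "body": {
  "rows": [
    [35,0,0,0.03,0,0,0],
    [35,0,0,0.02,0,0,0],
    [35,0,0,0,0,0,0],
    [35,0,0,0,0,0,0]
  ]
}}

```text
clock: 64.58
tool_pos: [0.6196, -0.0323, 0.4526]
eef_rot: [0.684, 0.73, -0.0, -0.0]
contact_force: [-0.4, -0.1, -0.7]
opening: 0.353
finger_force: 10.9
```

```bash
python3 - <<'E'
from h import *
plan([*B(80,-58,0)[:2],.325],3.67)
E
```

```text
turn [-0. -0.  0.] shift mm [ -0.5   1.  127.6]
```

{"method": "play_rows", "body": {
  "rows": [
    [35,0,0.001,0.03,0,0,0],
    [35,0,0,0.03,0,0,0],
    [35,0,0,0.02,0,0,0],
    [35,0,0,0.02,0,0,0],
    [35,0,0,0.02,0,0,0],
    [35,0,0,0.007,0,0,0],
    [35,0,0,0,0,0,0],
    [35,0,0,0,0,0,0]
  ]
}}

```text
clock: 65.58
tool_pos: [0.621, -0.0324, 0.3267]
eef_rot: [0.684, 0.729, 0.001, 0.001]
contact_force: [0.6, 1.1, -1.4]
opening: 0.352
finger_force: 10.9
```

{"method": "play_rows", "body": {
  "rows": [
    [35,0,0,0.001,0,0,0],
    [35,0,0,0,0,0,0],
    [40,0,0,0,0,0,0],
    [45,0,0,0,0,0,0],
    [50,0,0,0,0,0,0],
    [50,0,0,0,0,0,0]
  ]
}}

```text
clock: 66.32
tool_pos: [0.6207, -0.0324, 0.3247]
eef_rot: [0.684, 0.729, 0.0, 0.0]
contact_force: [1.3, -0.7, -1.9]
opening: 0.503
finger_force: 7.1
```

{"method": "play_rows", "body": {
  "rows": [
    [55,0,0,0,0,0,0],
    [60,0,0,0,0,0,0],
    [75,0,0,0,0,0,0],
    [95,0,0,0,0,0,0],
    [95,0,0,0,0,0,0]
  ]
}}

```text
clock: 66.95
tool_pos: [0.6205, -0.0324, 0.3247]
eef_rot: [0.684, 0.729, 0.0, -0.0]
contact_force: [-0.0, 0.8, 0.2]
opening: 0.918
finger_force: 0.0
```

{"method": "play_rows", "body": {
  "rows": [
    [95,0,0,-0.03,0,0,0],
    [95,0,0,-0.05,0,0,0],
    [95,0,0,-0.05,0,0,0],
    [95,0,0,-0.03,0,0,0],
    [95,-0.05,-0.03,0,0,0,0],
    [95,-0.05,-0.03,0,0,0,0],
    [95,-0.03,-0.02,0,0,0,0],
    [95,0,0,0,0,0,0]
  ]
}}

```text
clock: 67.95
tool_pos: [0.5472, -0.1708, 0.485]
eef_rot: [0.686, 0.727, -0.001, 0.0]
contact_force: [0.2, 0.4, -0.2]
opening: 0.947
finger_force: 0.0
```

```bash
python3 - <<'E'
from h import *
im=cams.snapshot('side'); t=cams.snapshot('top'); w=cams.snapshot('wrist')
v=lambda i,W:cv2.resize(i[:,:,::-1],(W,int(W*i.shape[0]/i.shape[1])),interpolation=cv2.INTER_CUBIC)
a,b,d=v(im[110:300,180:340],440),v(t[130:240,180:380],360),v(w,360); o=np.zeros((530,800,3),np.uint8); o[:a.shape[0],:440]=a[:530]; o[:b.shape[0],440:]=b; o[200:200+d.shape[0],440:]=d; cv2.imwrite('pics/s7.png',o)
E
```

```text
(no output)
```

View pics/s7.png

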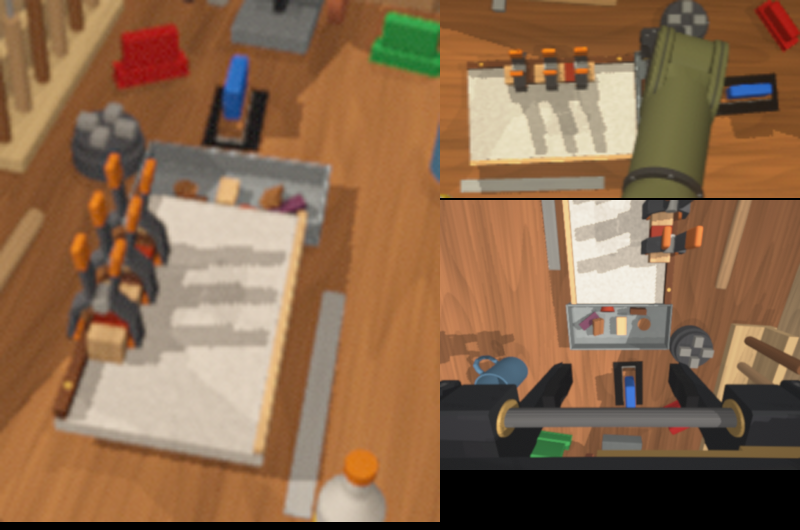

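Three clamps straddle fence and blank ((110,310), (125,250) and (140,200) in the side view). The board is clear, the six chips are in the tray, and the scraper stands on its mat (235,100). Handing in.

```bash
python3 -c "
from plant import r
print(r.finish_job())"
```

```text
the job is handed in; nothing more can be done
None
```

I handed the job in at about 68 s of robot time. All six chips are in the tray and the scraper stands upright on its mat. The blank lies snug along the fence, held by three clamps about 60 mm apart. The hand-in returned no verdict, so this rests on the last camera pictures.

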